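Load the fly boxes into the sloped rack and lock the keeper

ROBOT

A 6-joint arm with a two-finger parallel gripper is mounted at the origin on the work surface. World frame = base frame: x ahead of the robot, y to its left, z up, the work surface at z = 0. Lengths are in m, angles in rad, forces in N, time in s.
With the tool pointing down it reaches from about 0.35 to 0.85 m from the base axis. Payload 8.1 kg.
Tool frame: the origin (TCP) lies at the very end of the fingers, on their centre line; the grasp point (between the pads) lies 19 mm behind it; z points along the fingers, y is the line along which they close (so a half turn about z gives the same grasp; the last joint's range is limited). The gripper opens to 93 mm and grips with 3 to 60 N. Pads are 15 mm wide; open, the fingers measure 128 mm over their backs; the gripper's body (75 mm by 188 mm) begins 65 mm behind the grasp point.
Start: joints at [1.05, 0.13, 1.488, -0, 1.523, -0.085], TCP at [0.253, 0.544, 0.219] pointing down, gripper open.
Joint ranges: [-2.96, 2.96], [-0.89, 2.26], [0.02, 2.5], [-1.34, 4.48], [0, 2.73], [-2.66, 2.66]. Speed limits (rad/s): [2.39, 2.39, 2.79, 3.14, 3.14, 3.14].

INTERFACE

Orientations are given as a rotation vector (axis times angle).
In Python, from plant import monitor, eyes, ticket gives the robot as it stands.
- The arm moves only by the tool arm_command, never from a script. Its argument "deltas" is a list that holds one entry, the list of rows, each a list of 6 numbers: the shift along the world's x, y, z in cm, then the turn, a rotation vector about the world's x, y, z in degrees. In form: [[[tx, ty, tz, rx, ry, rz], ...]]. A call has 1 to 12 rows; each row shifts and turns the commanded pose from where the row before left it; what a row does not reach is not made up. A row lasts 1/12 s, in which the tool goes at most 41.7 mm and 7.16 degrees, less where a joint would pass 70% of its speed; a pose out of reach is approached as far as the arm can. A call is refused whole if a number of a shift passes 4.17 or a number of a turn 7.16, either way. A call with a gripper value outside its range is refused whole. "gripper" is the opening, from -1 (shut) to 1 (fully open), set as the call begins (left out, the last holds). The fingers move at their own pace and stop on an object; "squeeze" is the grip in N (left out, the last holds). Time passes only in rows, so rows that do not move let the fingers close. It gives the time, the measured TCP pose, the force, the opening and the grip force at its end, in the units of the state.
- monitor.read_state(): the state, without advancing time (a new reading comes with each control period).
- eyes.read_camera(name): name is "scene" or "top" or "wrist"; returns the picture (480x640x3 uint8, blue, green, red); there is no depth.
- eyes.camera_model(name): a dict with "fx", "fy", "cx", "cy" (pixels), "k1" (the pictures are not rectified: a ray, as slopes to the right and down, at radius r is drawn at 1 + k1 r^2 times it, then the intrinsics apply), "rvec" (rotation vector, rad) and "tvec" (3), from world to camera coordinates, as OpenCV has them. Camera axes: x right, y down, z forward; pixel columns grow to the right and rows downward; lengths in m; the calibration is good to about 2 mm. A picture is of the moment at which its call begins: read the wrist's pose just before it. camera_model takes no time and is no camera call; for the wrist camera it gives the pose at the moment of the call.
- ticket.close_job(): hands the job in; it is judged then, once.
The state is a dict: "t": time; "q": joint angles; "dq": joint speeds; "joint_torque": joint torques, N m; "tool_pos": TCP position; "orientation": TCP orientation; "force": force on the tool from outside, world axes, zero at the start; "wrist_torque": the same for the moment, N m; "opening": finger opening in m; "gripper_force": force on a finger pad.
Only numpy, scipy, OpenCV 4.12 (cv2) and the standard library are available. Lean on these libraries where they do the work, as an engineer would, in place of code of your own. Each camera call takes 0.05 s, during which the arm holds its last target. There are 200 camera calls.

TASK

Put the fly boxes away in the sloped rack: turn the catch to unlocked and draw the keeper bar fully up the slope, then lay every aluminium fly box on the bench into a lane of its own, lid up and lengthways, and slide it down under the clear roof until it rests against the back stop. Only when all of them are home, push the keeper down fully home with its catch still unlocked, then turn the catch as far as it goes to lock it. Leave the other things on the bench where they are.

Things in the scene. Friction and masses are not known exactly. Their poses are not given: they have to be found in the camera images.
- deck: Sloped plywood deck of a fixed four-lane rack (place and yaw vary). Origin: on the deck surface, mid-width, at the foot of the back stop's face. +x runs straight down the slope (0.244 rad below level) into the stop, whose face is at x = 0; +y across the lanes to the robot's left, +z square to the deck. The deck runs from x = -245 mm (upper end, nearest the robot) to 0. The stop is 48 mm high.
- roof_edge (a point): Middle of the upper edge of the fixed clear plastic roof (axes as the deck), on its top side 50 mm above the deck; its underside is 46 mm above the deck. It covers the lowest 65 mm (deck x = -65 to 0) of all lanes; a seated box's tail sticks out 15 mm uphill of it. Uphill of it the lanes are open above.
- keeper_bar (a point): Middle of the keeper's lower face, at its top edge, 25 mm above the deck (axes as the deck). The keeper is an aluminium bar across all lanes, 14 mm thick along the slope, from 11 to 25 mm above the deck. This point is at deck x = -203 mm + keeper value.
- keeper (a joint): Slide of the keeper bar along the slope, m. 0 = drawn fully up the slope, 0.120 = fully home (lower face at deck x = -83 mm, 3 mm behind the tails of seated boxes). It has end stops, stays where left and takes about 3 N to move. Starts between 0.06 and 0.115.
- catch (a joint): Turn of the black wing knob (catch) on the keeper's +y end about the deck's +z, rad. 0 = unlocked, wing along the slope; grows counter-clockwise seen from above; 1.4 = locked, at its end stop, wing nearly across the slope. Turns with about 0.04 N m, stays where left, starts between 0.6 and 1.35. The knob is also the handle to slide the keeper.
- catch_grip (a point): Point on the catch's axis inside the wing, 49 mm above the deck, at deck y = +160 mm, outside the lanes, deck x = -210 mm + keeper value. Its x axis lies along the wing, z square to the deck. The wing is 50 mm long, 10 mm thick, from 31 to 61 mm above the deck; below it is the keeper's end, top 25 mm above the deck.
- lane0 (a point): Point on the deck surface on the centre line of the rightmost (robot's right, deck y = -90 mm) lane, 116 mm uphill of the stop, axes as the deck: a place to lay a box in the open part. Lanes are 52 mm wide between dividers 8 mm wide and 10 mm high. A box laid here stays until pushed: wood friction holds it.
- lane1 (a point): Point on the deck surface on the centre line of the second from the right (deck y = -30 mm) lane, 116 mm uphill of the stop, axes as the deck: a place to lay a box in the open part. Lanes are 52 mm wide between dividers 8 mm wide and 10 mm high. A box laid here stays until pushed: wood friction holds it.
- lane2 (a point): Point on the deck surface on the centre line of the third from the right (deck y = +30 mm) lane, 116 mm uphill of the stop, axes as the deck: a place to lay a box in the open part. Lanes are 52 mm wide between dividers 8 mm wide and 10 mm high. A box laid here stays until pushed: wood friction holds it.
- lane3 (a point): Point on the deck surface on the centre line of the leftmost (deck y = +90 mm) lane, 116 mm uphill of the stop, axes as the deck: a place to lay a box in the open part. Lanes are 52 mm wide between dividers 8 mm wide and 10 mm high. A box laid here stays until pushed: wood friction holds it.
- flybox0: A closed aluminium fly box, 80 mm long (its x), 44 mm wide (y), 32 mm high (z), 0.10 to 0.21 kg, plain slab shape with a dark lid seam; all fly boxes are alike. Origin: centre of its underside, z up. Starts flat on the bench to the robot's right. Absent in some starts (None).
- flybox1: A closed aluminium fly box, 80 mm long (its x), 44 mm wide (y), 32 mm high (z), 0.10 to 0.21 kg, plain slab shape with a dark lid seam; all fly boxes are alike. Origin: centre of its underside, z up. Starts flat on the bench to the robot's right. Absent in some starts (None).
- flybox2: A closed aluminium fly box, 80 mm long (its x), 44 mm wide (y), 32 mm high (z), 0.10 to 0.21 kg, plain slab shape with a dark lid seam; all fly boxes are alike. Origin: centre of its underside, z up. Starts flat on the bench to the robot's right. Absent in some starts (None).
- flybox3: A closed aluminium fly box, 80 mm long (its x), 44 mm wide (y), 32 mm high (z), 0.10 to 0.21 kg, plain slab shape with a dark lid seam; all fly boxes are alike. Origin: centre of its underside, z up. Starts flat on the bench to the robot's right. Absent in some starts (None).
- spool_a: A wooden thread spool standing on end, 34 mm across, 36 mm high, among the fly boxes. Bystander, origin at its underside; leave it alone.
- spool_b: A dark wooden thread spool standing on end, 34 mm across, 36 mm high. Bystander, origin at its underside; leave it alone.
- scissors: Scissors with blue loops lying flat, 170 mm long, 68 mm wide, 9 mm high, beyond the fly boxes. Bystander, origin at its underside; leave it alone.
- cement: A small bottle, 40 mm across, 70 mm high, between the robot and the rack. Bystander, origin at its underside; leave it alone.
- bead_jar: A small jar, 48 mm across, 55 mm high. Bystander, origin at its underside; leave it alone.
- hook_tin: A round flat tin, 72 mm across, 22 mm high. Bystander, origin at its underside; leave it alone.
- hone: A sharpening stone 100 x 40 x 20 mm. Bystander, origin at its underside; leave it alone.
Mind the look-alikes: they are no part of the job. Leave any yellow look-alike of the flybox3 alone. What is shaped like the flybox2 but blue is not meant.

How it is judged:
On the way, in this order (a step that is already met when the one before it is completed fails the run):
1. the catch is unlocked (below 0.2 rad) and the keeper drawn fully up (below 10 mm) (value of joint keeper below 0.01 m and value of joint catch below 0.2 rad), for 0.2 s.
2. every fly box rests against the back stop in a lane while the keeper is still up (below 30 mm) (x of flybox0 in the frame of deck between -0.045 and -0.034 m and y of flybox0 in the frame of deck between -0.12 and 0.12 m and z of each of flybox0, flybox1, flybox2, flybox3 in the frame of deck below 0.006 m and angle between the x axis of each of flybox0, flybox1, flybox2, flybox3 and the x axis of deck, either way round below 0.12 rad and angle between the z axis of each of flybox0, flybox1, flybox2, flybox3 and the z axis of deck, either way round below 0.1 rad and linear speed of each of flybox0, flybox1, flybox2, flybox3 below 0.02 m/s and x of flybox1 in the frame of deck between -0.045 and -0.034 m and y of flybox1 in the frame of deck between -0.12 and 0.12 m and x of flybox2 in the frame of deck between -0.045 and -0.034 m and y of flybox2 in the frame of deck between -0.12 and 0.12 m and x of flybox3 in the frame of deck between -0.045 and -0.034 m and y of flybox3 in the frame of deck between -0.12 and 0.12 m and value of joint keeper below 0.03 m), for 0.3 s.
3. the keeper is home (above 114 mm) with the catch still unlocked (below 0.35 rad) (value of joint keeper above 0.114 m and value of joint catch below 0.35 rad), for 0.2 s.
4. the catch is locked (above 1.2 rad) with the keeper home (value of joint keeper above 0.114 m and value of joint catch above 1.2 rad), for 0.2 s.
At the end, for the whole second after the job is handed in: Every fly box present lies flat and lid up lengthways in a lane (within 0.1 rad), its lower end within 5 mm of the back stop, at rest; the keeper is home (above 114 mm of its 120 mm) and the catch locked (above 1.2 of 1.4 rad) (all of step 4 and x of flybox0 in the frame of deck between -0.045 and -0.034 m and y of flybox0 in the frame of deck between -0.12 and 0.12 m and z of each of flybox0, flybox1, flybox2, flybox3 in the frame of deck below 0.006 m and angle between the x axis of each of flybox0, flybox1, flybox2, flybox3 and the x axis of deck, either way round below 0.12 rad and angle between the z axis of each of flybox0, flybox1, flybox2, flybox3 and the z axis of deck, either way round below 0.1 rad and linear speed of each of flybox0, flybox1, flybox2, flybox3 below 0.02 m/s and x of flybox1 in the frame of deck between -0.045 and -0.034 m and y of flybox1 in the frame of deck between -0.12 and 0.12 m and x of flybox2 in the frame of deck between -0.045 and -0.034 m and y of flybox2 in the frame of deck between -0.12 and 0.12 m and x of flybox3 in the frame of deck between -0.045 and -0.034 m and y of flybox3 in the frame of deck between -0.12 and 0.12 m); the robot touches nothing.
It fails at once if a bystander (spool, scissors, bottle, jar, tin or stone) is moved more than 40 mm (distance of any of spool_a, spool_b, scissors, cement, bead_jar, hook_tin, hone from where it was at the start of the episode above 0.04 m).
Of flybox0, flybox1, flybox2, flybox3 only 2 to 4 are there at a start; the rules pass over those that are not, and their reading is None.
At some moment in a run one of flybox0, flybox1, flybox2, flybox3 may be knocked a few centimetres aside while the robot is not near it.
Once in a run the grip may slacken for a moment while it holds something.
It also fails if it takes over 210 s, if anything falls off the work surface, if the arm or the gripper's body presses on something with over 40 N, if the wrist force passes 120 N, or if a joint passes its speed limit or range.

## Working session

There is one attempt and no reset: what is moved stays moved. The work goes in short steps, Python scripts to look and compute and a tool call to move; the robot and the scene stay as the last step left them, time stands still between calls to the robot, and variables do not carry over. Pictures are saved under pics/ and viewed, at most 14 in all, crops included, and the job is handed in when it is done.

Besides the shell and the picture viewer there is one more tool, called after "Request:" as name(argument=value, ...) on one line, values as JSON. arm_command: Moves the arm, as the interface text tells. Its arguments: {"type":"object","properties":{"deltas":{"type":"array"},"gripper":{"type":"number"},"squeeze":{"type":"number"}},"required":["deltas"]}

```bash
mkdir -p pics; ls
cat > h.py <<'E'
import numpy as np, cv2
from scipy.spatial.transform import Rotation as R
from plant import monitor, eyes, ticket
def snap(n,f):
    m=eyes.camera_model(n); im=eyes.read_camera(n); cv2.imwrite('pics/'+f+'.png',im); np.save('pics/'+f+'.npy',m,allow_pickle=True); return im,m
def load(f): return cv2.imread('pics/'+f+'.png'), np.load('pics/'+f+'.npy',allow_pickle=True).item()
def proj(m,P):
    P=np.atleast_2d(P).astype(float); K=np.array([[m['fx'],0,m['cx']],[0,m['fy'],m['cy']],[0,0,1.]])
    return cv2.projectPoints(P,np.array(m['rvec'],float),np.array(m['tvec'],float),K,np.array([m['k1'],0,0,0.]))[0][:,0]
def unproj(m,uv,z):
    K=np.array([[m['fx'],0,m['cx']],[0,m['fy'],m['cy']],[0,0,1.]])
    p=cv2.undistortPoints(np.array(uv,float).reshape(-1,1,2),K,np.array([m['k1'],0,0,0.]))[:,0]
    Rm=R.from_rotvec(m['rvec']).as_matrix(); c=-Rm.T@np.array(m['tvec'])
    d=np.c_[p,np.ones(len(p))]@Rm
    return c+d*((z-c[2])/d[:,2])[:,None]
E
python3 - <<'E'
from h import *
print(monitor.read_state())
for n in('scene','top'):
    im,m=snap(n,n+'0'); print(n,{k:np.round(v,4) for k,v in m.items()})
im,_=load('top0'); 
cv2.imwrite('pics/top0b.png',cv2.resize(im,(800,600)))
E
```

```text
pics
{'t': 0.0, 'q': array([ 1.04958522e+00,  1.31129094e-01,  1.48927513e+00, -2.46728302e-05,
        1.52300662e+00, -8.54295933e-02]), 'dq': array([-7.50287154e-05, -2.05042599e-03, -2.47827004e-04,  2.16683693e-04,
       -1.42033926e-03, -2.65917928e-05]), 'joint_torque': array([ 2.02503070e-03, -5.59837461e+01, -4.91766143e+01,  7.68817146e-02,
        3.56843567e-02, -2.84626240e-04]), 'tool_pos': array([0.2529905 , 0.54342551, 0.21760889]), 'orientation': array([-6.79005984e-01, -3.06680348e+00,  2.73675112e-03]), 'force': array([-0.02907553,  0.23036935,  0.33218728]), 'wrist_torque': array([-0.03507067,  0.02066292, -0.00058237]), 'gripper_force': 0.0, 'opening': 0.09281866073584656}
scene {'fx': np.float64(566.5139), 'fy': np.float64(566.5139), 'cx': np.float64(313.5538), 'cy': np.float64(237.8797), 'k1': np.float64(-0.0461), 'rvec': array([ 1.429 ,  2.1261, -0.9097]), 'tvec': array([ 0.2868, -0.2379,  1.5845])}
top {'fx': np.float64(548.5968), 'fy': np.float64(548.5968), 'cx': np.float64(311.4415), 'cy': np.float64(241.468), 'k1': np.float64(-0.0278), 'rvec': array([ 2.1447, -2.1146,  0.1986]), 'tvec': array([-0.0976,  0.5277,  1.305 ])}
```

View pics/top0b.png

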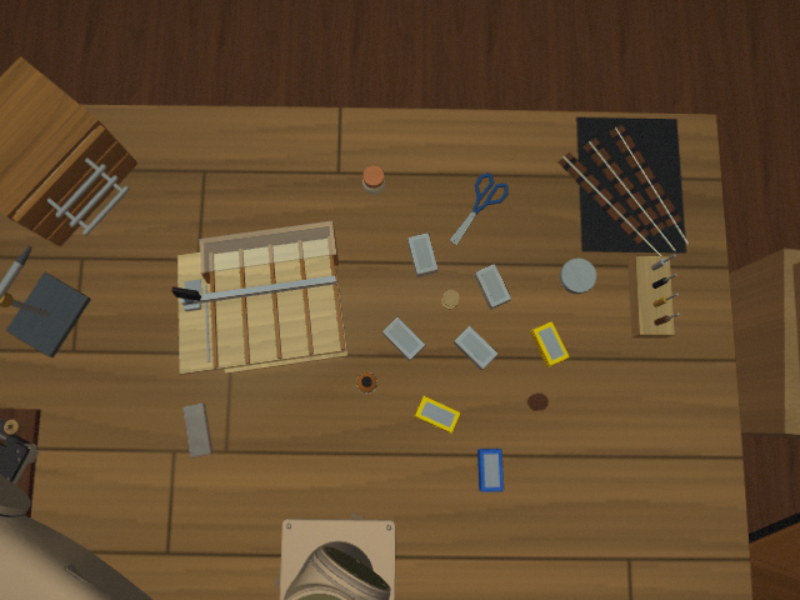

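View pics/scene0.png

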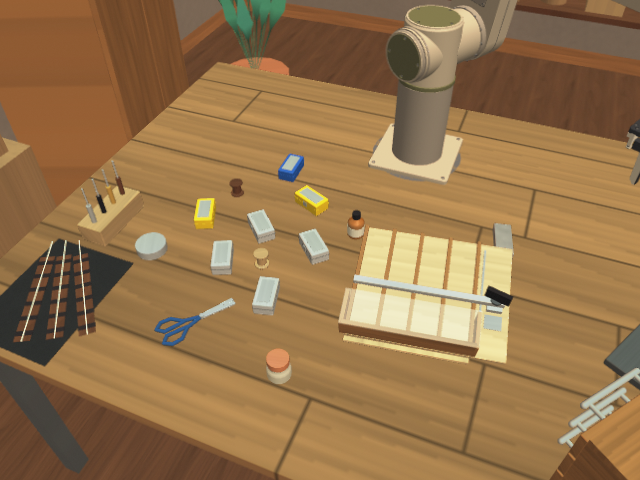

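Top view shows four silver boxes at (423,254), (493,286), (404,338), (476,347), the two yellow and one blue look-alikes, and the rack around (265,300) with its knob at (186,294). Next I need enlarged crops of the rack.

Run:
```python
from h import *
im,_=load('top0'); cv2.imwrite('pics/c1.png',cv2.resize(im[172:304,135:285],None,fx=4.5,fy=4.5,interpolation=cv2.INTER_CUBIC))
im,_=load('scene0'); cv2.imwrite('pics/c2.png',cv2.resize(im[222:364,332:522],None,fx=4.2,fy=4.2,interpolation=cv2.INTER_CUBIC))
im,_=load('top0'); cv2.imwrite('pics/c3.png',cv2.resize(im[180:300,295:420],None,fx=5,fy=5,interpolation=cv2.INTER_CUBIC))
```

```text
(no output)
```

View pics/c1.png

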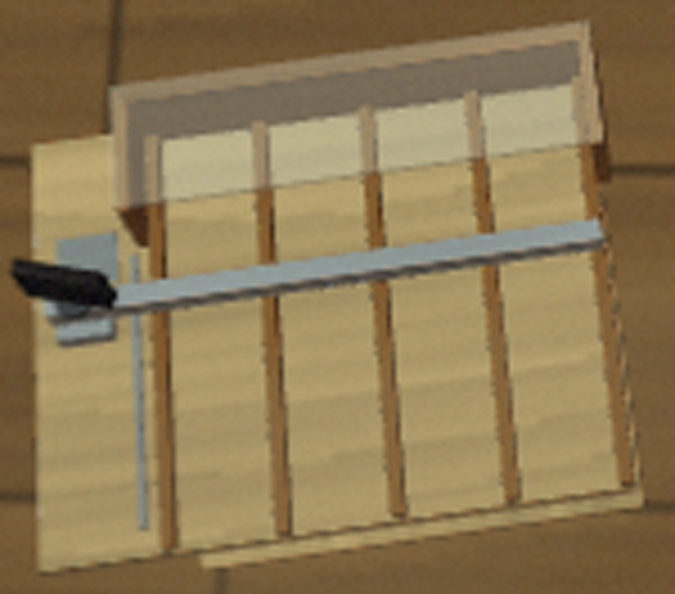

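View pics/c2.png

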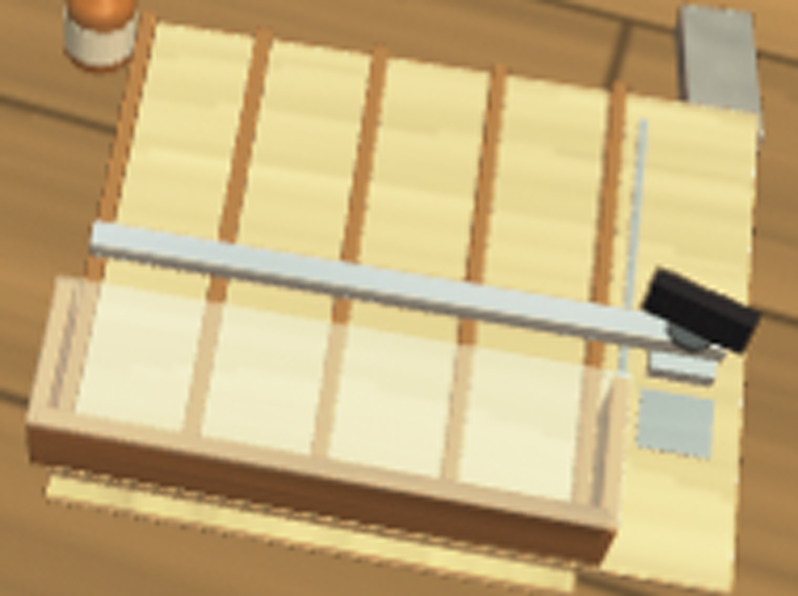

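View pics/c3.png

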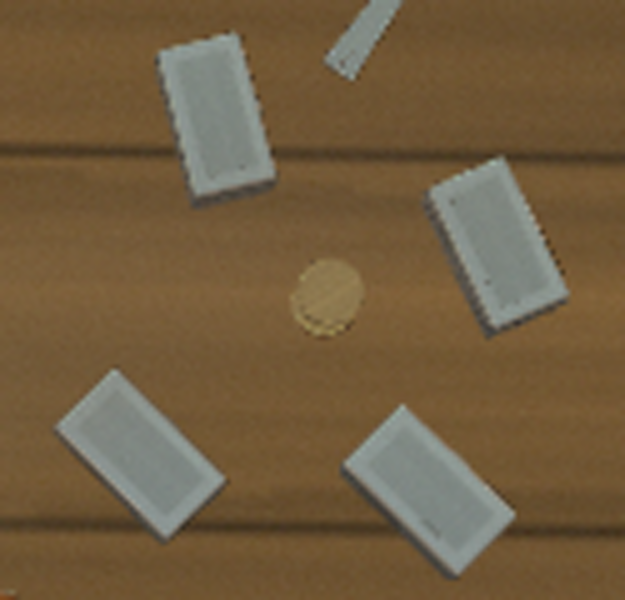

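```bash
cat > fit.py <<'E'
from h import *
from scipy.optimize import least_squares
_,mt=load('top0'); _,ms=load('scene0')
c1=lambda P:(np.array(P,float)+.5)/4.5-.5+[135,172]
c2=lambda P:(np.array(P,float)+.5)/4.2-.5+[332,222]
c3=lambda P:(np.array(P,float)+.5)/5-.5+[295,180]
ys=[-.12,-.06,0,.06,.12]
A=[[-.245,y,.010] for y in ys]+[[0,y,.010] for y in ys]
ut=c1([(627,487),(513,502),(400,517),(285,535),(168,549),(582,76),(473,93),(367,108),(260,124),(152,137)])
B=[[-.245,y,.010] for y in ys]
us=c2([(148,18),(263,32),(378,50),(499,68),(619,85)])
S=0.244
def Rd(yaw): return (R.from_euler('z',yaw)*R.from_euler('y',S)).as_matrix()
def f(p): return np.r_[(proj(mt,np.array(A)@Rd(p[3]).T+p[:3])-ut).ravel(),(proj(ms,np.array(B)@Rd(p[3]).T+p[:3])-us).ravel()]
if __name__=='__main__':
    s=least_squares(f,[.6,.15,.03,.1],loss='soft_l1'); p=s.x; print(p.round(4)); print(f(p).reshape(-1,2).round(1).tolist()); np.save('deck.npy',p)
    M=Rd(p[3])
    dk=lambda q:np.array(q)@M.T+p[:3]
    # keeper
    for n in('t','s'):
        m,u=(mt,c1([375,251])) if n=='t' else (ms,c2([345,296]))
        ks=np.linspace(0,.12,121); 
        # line at keeper: distance of px to projected line
        d=[]
        for k in ks:
            a,b=proj(m,dk([[-.203+k,-.1,.025],[-.203+k,.1,.025]])); e=(b-a)/np.linalg.norm(b-a); w=u.ravel()-a; d.append(e[0]*w[1]-e[1]*w[0])
        print('keeper',n,ks[np.argmin(np.abs(d))])
    for y in(-.09,-.03,.03,.09): print('lane',dk([-.116,y,0]).round(4))
    # boxes: top corners z=.032
    for i,c in enumerate([[(158,50),(240,33),(275,180),(196,200)],[(427,190),(503,157),(568,296),(494,330)],[(115,369),(226,481),(167,539),(56,428)],[(404,405),(515,516),(456,576),(343,468)]]):
        P=unproj(mt,c3(c),.032)[:,:2]; r=cv2.minAreaRect(P.astype(np.float32)); 
        L=P[2]-P[1] if np.linalg.norm(P[2]-P[1])>np.linalg.norm(P[1]-P[0]) else P[1]-P[0]
        print('box',i,P.mean(0).round(4),'size',np.round(r[1],4),'yaw',np.degrees(np.arctan2(L[1],L[0])).round(1))
    g=dk([[-.21+k,.16,.061] for k in(.06,.08,.1,.115)])
    print((proj(mt,g)-[135,172])*4.5,(proj(ms,g)-[332,222])*4.2)
E
python3 fit.py
```

```text
[0.6429 0.1519 0.0252 0.1583]
[[0.3, -0.8], [0.3, -0.4], [0.0, -0.1], [0.2, -0.5], [0.7, 0.1], [-0.7, 0.7], [-0.0, 0.2], [-0.0, 0.1], [0.2, -0.1], [0.5, 0.3], [0.3, -0.7], [0.3, 0.1], [0.7, -0.0], [0.1, -0.1], [0.1, 0.2]]
keeper t 0.106
keeper s 0.108
lane [0.546  0.0453 0.0532]
lane [0.5365 0.1045 0.0532]
lane [0.5271 0.1638 0.0532]
lane [0.5176 0.223  0.0532]
box 0 [ 0.6327 -0.1561] size [0.0802 0.0427] yaw -166.8
box 1 [ 0.5689 -0.2975] size [0.0784 0.0425] yaw -156.0
box 2 [ 0.4596 -0.1192] size [0.0782 0.0416] yaw -134.9
box 3 [ 0.4433 -0.2619] size [0.0771 0.0441] yaw -135.0
[[ 59.79804979 353.8462483 ]
 [ 59.0303316  318.91193896]
 [ 58.280437   284.42092039]
 [ 57.72943276 258.83918474]] [[709.5705761  211.51728893]
 [707.13549553 249.17655478]
 [704.63611456 287.53147563]
 [702.71807516 316.76413214]]
```

```bash
cat > g.py <<'E'
from h import *
p=np.load('deck.npy'); Y=p[3]
M=(R.from_euler('z',Y)*R.from_euler('y',.244)).as_matrix()
dk=lambda q:np.array(q)@M.T+p[:3]
inv=lambda w:(np.array(w)-p[:3])@M
def delta(pos,ang,deck=True,cur=None):
    """target TCP pos, tool x axis at angle ang(rad) about +z (deck or world); picks nearer half turn"""
    s=monitor.read_state(); t0=s['tool_pos']; R0=R.from_rotvec(s['orientation'])
    B=M if deck else np.eye(3)
    for h in(0,np.pi):
        a=ang+h; x=B@[np.cos(a),np.sin(a),0]; z=-B[:,2]; T=np.c_[x,np.cross(z,x),z]
        rv=np.degrees((R.from_matrix(T)*R0.inv()).as_rotvec())
        print('cm',((np.array(pos)-t0)*100).round(2),'deg',rv.round(2),'|%.1f|'%np.linalg.norm(rv))
    print('t %.1f q'%s['t'],s['q'].round(2),'deck tcp',(inv(t0)*1000).round(1),'world',t0.round(4),'op %.4f'%s['opening'])
E
python3 - <<'E'
from g import *
print(M.round(4).tolist(), dk([-.104,.16,.03]))
delta(dk([-.104,.16,.11]),1.22)
E
```

```text
[[0.9582, -0.1577, 0.2386], [0.153, 0.9875, 0.0381], [-0.2416, 0.0, 0.9704]] [0.52521245 0.29512161 0.07945094]
cm [ 29.13 -24.53  -6.06] deg [-10.99  10.16 -75.66] |77.1|
cm [ 29.13 -24.53  -6.06] deg [ 11.05  11.83 103.35] |104.6|
t 0.1 q [ 1.05  0.13  1.49  0.    1.52 -0.09] deck tcp [-360.2  448.2  108.7] world [0.253  0.5435 0.2177] op 0.0928
```

Request:
arm_command(deltas=[[[2.43,-2.04,-0.5,-0.92,0.85,-6.3],[2.43,-2.04,-0.5,-0.92,0.85,-6.3],[2.43,-2.04,-0.5,-0.92,0.85,-6.3],[2.43,-2.04,-0.5,-0.92,0.85,-6.3],[2.43,-2.04,-0.5,-0.92,0.85,-6.3],[2.43,-2.04,-0.5,-0.92,0.85,-6.3],[2.43,-2.04,-0.5,-0.92,0.85,-6.3],[2.43,-2.04,-0.5,-0.92,0.85,-6.3],[2.43,-2.04,-0.5,-0.92,0.85,-6.3],[2.43,-2.04,-0.5,-0.92,0.85,-6.3],[2.43,-2.04,-0.5,-0.92,0.85,-6.3],[2.43,-2.04,-0.5,-0.92,0.85,-6.3]]], gripper=-0.1)

```text
t: 1.1
tool_pos: [0.5456, 0.2979, 0.1578]
orientation: [-2.321, -1.903, 0.32]
force: [0.0, -0.3, -0.1]
opening: 0.0421
gripper_force: 0.0
```

Run:
```python
from g import *
im,m=snap('wrist','w1'); print(proj(m,dk([[-.104,.16,.061],[-.083,.1,.025]])))
delta(dk([-.104,.16,.031]),1.22)
```

```text
[[314.47091333 261.33200436]
 [375.81374253 313.65926743]]
cm [-2.38  0.27 -7.52] deg [ 0.36 -0.11  1.  ] |1.1|
cm [-2.38  0.27 -7.52] deg [ -42.92   -6.98 -173.59] |179.0|
t 1.1 q [0.38 0.47 1.22 0.05 1.69 0.59] deck tcp [-99.8 153.6 109.6] world [0.5493 0.2925 0.1556] op 0.0416
```

View pics/w1.png

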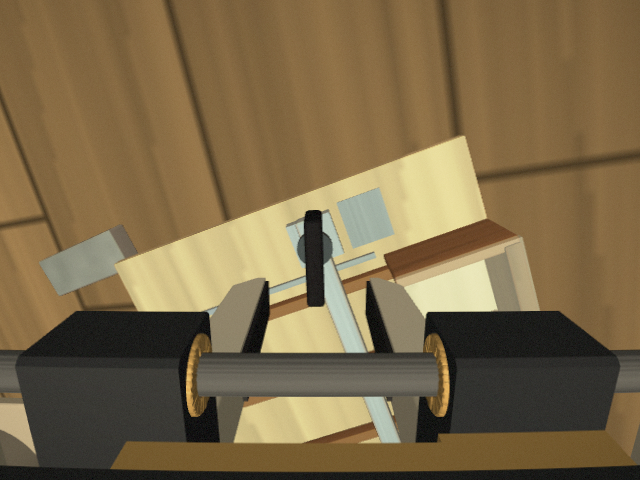

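Wrist view: the wing sits at (314,258), upright between the fingers, and the projection predicted (314,261). The model agrees.

Request:
arm_command(deltas=[[[0,0,0,0,0,0],[0,0,0,0,0,0],[-0.3,0,-1,0,0,0],[-0.3,0,-1,0,0,0],[-0.3,0,-1,0,0,0],[-0.3,0,-1,0,0,0],[0,0,0,0,0,0],[0,0,0,0,0,0],[0,0,0,0,0,0]]])

```text
t: 1.9
tool_pos: [0.5327, 0.2994, 0.1188]
orientation: [-2.316, -1.911, 0.317]
force: [-0.7, 0.4, 0.4]
opening: 0.0421
gripper_force: 0.0
```

Run:
```python
from g import *
delta(dk([-.104,.16,.031]),1.22)
```

```text
cm [-0.72 -0.42 -3.84] deg [ 0.03  0.03 -0.1 ] |0.1|
cm [-0.72 -0.42 -3.84] deg [ 42.87   6.93 174.6 ] |179.9|
t 1.9 q [0.39 0.46 1.3  0.06 1.62 0.58] deck tcp [-105.7  163.    70.1] world [0.5327 0.2994 0.1188] op 0.0421
```

Good tracking once settled. Next I descend, settle, and grip.

Request:
arm_command(deltas=[[[-0.18,-0.1,-0.96,0,0,0],[-0.18,-0.1,-0.96,0,0,0],[-0.18,-0.1,-0.96,0,0,0],[-0.18,-0.1,-0.96,0,0,0],[0,0,0,0,0,0],[0,0,0,0,0,0],[0,0,0,0,0,0]]])

```text
t: 2.48
tool_pos: [0.5257, 0.2951, 0.0802]
orientation: [-2.316, -1.91, 0.318]
force: [0.2, -0.4, 0.9]
opening: 0.0419
gripper_force: 0.0
```

Request:
arm_command(deltas=[[[0,0,0,0,0,0],[0,0,0,0,0,0],[0,0,0,0,0,0],[0,0,0,0,0,0],[0,0,0,0,0,0],[0,0,0,0,0,0]]], gripper=-1, squeeze=25)

```text
t: 2.98
tool_pos: [0.5258, 0.2955, 0.0807]
orientation: [-2.316, -1.911, 0.316]
force: [-0.5, 0.9, 2.3]
opening: 0.0204
gripper_force: 25.0
```

Run:
```python
from g import *
delta(dk([-.104,.16,.031]),0)
print(M[:,2]*-70/12)
```

```text
cm [-0.04 -0.03 -0.03] deg [-16.64  -2.62 -67.91] |70.0|
cm [-0.04 -0.03 -0.03] deg [ 26.2    4.24 106.79] |110.0|
t 3.0 q [0.39 0.47 1.36 0.06 1.55 0.58] deck tcp [-103.6  160.2   31.4] world [0.5258 0.2955 0.0807] op 0.0204
[-1.39162315 -0.22220792 -5.66054648]
```

Opening 20 mm means the tips caught the round hub below the wing. I'll open, rise 7 mm and regrip.

Request:
arm_command(deltas=[[[0,0,0,0,0,0],[0,0,0,0,0,0],[0.1,0,0.35,0,0,0],[0.1,0,0.35,0,0,0],[0,0,0,0,0,0],[0,0,0,0,0,0]]], gripper=-0.4)

```text
t: 3.48
tool_pos: [0.5281, 0.2952, 0.0877]
orientation: [-2.317, -1.91, 0.316]
force: [0.4, 0.3, 0.1]
opening: 0.0278
gripper_force: 0.0
```

Request:
arm_command(deltas=[[[0,0,0,0,0,0],[0,0,0,0,0,0],[0,0,0,0,0,0],[0,0,0,0,0,0],[0,0,0,0,0,0],[0,0,0,0,0,0]]], gripper=-1)

```text
t: 3.98
tool_pos: [0.5275, 0.2952, 0.0871]
orientation: [-2.316, -1.91, 0.318]
force: [-0.2, 0.5, -0.1]
opening: 0.0101
gripper_force: 24.9
```

Request:
arm_command(deltas=[[[0,0,0,-1.39,-0.22,-5.66],[0,0,0,-1.39,-0.22,-5.66],[0,0,0,-1.39,-0.22,-5.66],[0,0,0,-1.39,-0.22,-5.66],[0,0,0,-1.39,-0.22,-5.66],[0,0,0,-1.39,-0.22,-5.66],[0,0,0,-1.39,-0.22,-5.66],[0,0,0,-1.39,-0.22,-5.66],[0,0,0,-1.39,-0.22,-5.66],[0,0,0,-1.39,-0.22,-5.66],[0,0,0,-1.39,-0.22,-5.66],[0,0,0,-1.39,-0.22,-5.66]]])

```text
t: 4.98
tool_pos: [0.5279, 0.2947, 0.087]
orientation: [3.089, 0.236, -0.379]
force: [1.0, -1.0, -1.2]
opening: 0.0101
gripper_force: 24.9
```

Request:
arm_command(deltas=[[[0,0,0,0,0,0],[0,0,0,0,0,0],[0,0,0,0,0,0],[0,0,0,0,0,0]]])

```text
t: 5.32
tool_pos: [0.5278, 0.2947, 0.087]
orientation: [3.089, 0.247, -0.38]
force: [3.5, -2.7, -2.8]
opening: 0.0102
gripper_force: 24.9
```

Run:
```python
from g import *
delta(dk([-.211,.16,.038]),0)
```

```text
cm [-10.32  -1.57   2.6 ] deg [ 0.02 -0.03 -0.09] |0.1|
cm [-10.32  -1.57   2.6 ] deg [ 42.97   6.92 174.57] |179.9|
t 5.3 q [0.39 0.47 1.35 0.05 1.56 1.79] deck tcp [-103.4  159.2   38. ] world [0.5278 0.2947 0.087 ] op 0.0102
```

Request:
arm_command(deltas=[[[-0.86,-0.137,0.216,0,0,0],[-0.86,-0.137,0.216,0,0,0],[-0.86,-0.137,0.216,0,0,0],[-0.86,-0.137,0.216,0,0,0],[-0.86,-0.137,0.216,0,0,0],[-0.86,-0.137,0.216,0,0,0],[-0.86,-0.137,0.216,0,0,0],[-0.86,-0.137,0.216,0,0,0],[-0.86,-0.137,0.216,0,0,0],[-0.86,-0.137,0.216,0,0,0],[-0.86,-0.137,0.216,0,0,0],[-0.86,-0.137,0.216,0,0,0]]])

```text
t: 6.32
tool_pos: [0.4244, 0.2784, 0.1136]
orientation: [3.089, 0.245, -0.378]
force: [4.6, -3.1, -0.5]
opening: 0.01
gripper_force: 25.0
```

Request:
arm_command(deltas=[[[0,0,0,0,0,0],[0,0,0,0,0,0],[0,0,0,0,0,0],[0,0,0,0,0,0]]])

```text
t: 6.65
tool_pos: [0.424, 0.2783, 0.1137]
orientation: [3.088, 0.245, -0.381]
force: [-0.1, -5.0, 2.9]
opening: 0.0099
gripper_force: 25.0
```

Run:
```python
from g import *
delta(dk([-.211,.16,.038]),0)
```

```text
cm [ 0.06  0.07 -0.07] deg [ 0.05 -0.08 -0.02] |0.1|
cm [ 0.06  0.07 -0.07] deg [ 43.06   6.94 174.63] |180.0|
t 6.7 q [0.43 0.19 1.64 0.06 1.55 1.83] deck tcp [-211.8  159.4   38.5] world [0.424  0.2783 0.1137] op 0.0099
```

Request:
arm_command(deltas=[[[-0.19,-0.03,0.05,0,0,0],[-0.19,-0.03,0.05,0,0,0],[-0.19,-0.03,0.05,0,0,0],[0,0,0,0,0,0],[0,0,0,0,0,0]]])

```text
t: 7.07
tool_pos: [0.4189, 0.2775, 0.115]
orientation: [3.089, 0.245, -0.379]
force: [1.9, -4.5, 0.1]
opening: 0.0099
gripper_force: 25.0
```

Request:
arm_command(deltas=[[[0.2,0.03,-0.05,0,0,0],[0,0,0,0,0,0],[0,0,0,0,0,0]]])

```text
t: 7.32
tool_pos: [0.4206, 0.2778, 0.1145]
orientation: [3.089, 0.245, -0.38]
force: [1.3, -4.6, 2.1]
opening: 0.0096
gripper_force: 25.0
```

Request:
arm_command(deltas=[[[-0.19,-0.03,0.05,0,0,0],[-0.19,-0.03,0.05,0,0,0],[-0.19,-0.03,0.05,0,0,0],[-0.19,-0.03,0.05,0,0,0],[-0.19,-0.03,0.05,0,0,0],[-0.19,-0.03,0.05,0,0,0]]])

```text
t: 7.82
tool_pos: [0.4151, 0.2769, 0.1164]
orientation: [3.094, 0.243, -0.36]
force: [30.0, 3.0, -21.9]
opening: 0.0103
gripper_force: 25.0
```

Run:
```python
from g import *
delta(dk([-.211,.16,.038]),0); print(monitor.read_state()['force'])
im,m=snap('top','t2'); print((proj(m,dk([[-.203,-.1,.025],[-.203,.1,.025],[-.21,.16,.061]]))-[135,172])*4.5)
cv2.imwrite('pics/t2c.png',cv2.resize(im[172:304,135:285],None,fx=4.5,fy=4.5,interpolation=cv2.INTER_CUBIC))
```

```text
cm [ 0.95  0.22 -0.33] deg [-0.13  0.71  0.09] |0.7|
cm [ 0.95  0.22 -0.33] deg [ -41.85   -6.62 -174.85] |179.9|
t 7.8 q [0.44 0.15 1.67 0.06 1.54 1.84] deck tcp [-221.2  159.3   38.9] world [0.4151 0.2769 0.1164] op 0.0103
[ 30.01467435   2.97698063 -21.86595624]
[[577.02012533 402.79639553]
 [196.8931753  457.08852521]
 [ 62.21301622 461.38360932]]
```

View pics/t2c.png

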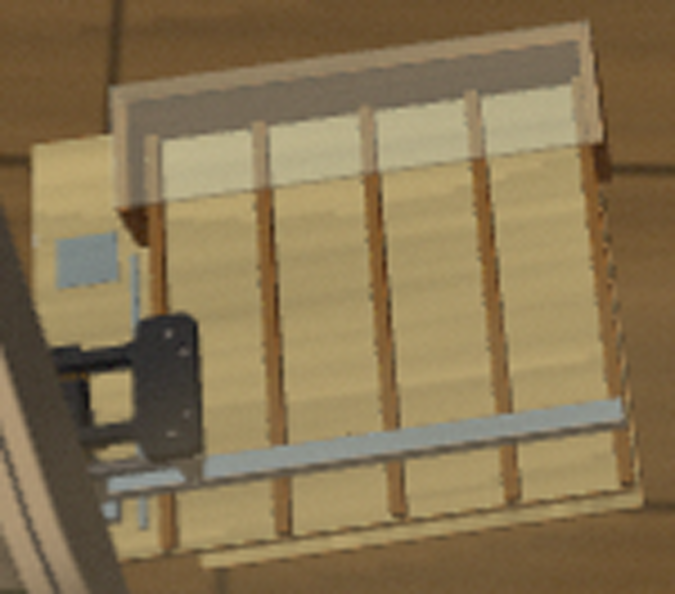

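Request:
arm_command(deltas=[[[0.6,0.1,-0.15,0,0,0],[0,0,0,0,0,0],[0,0,0,0,0,0]]])

```text
t: 8.12
tool_pos: [0.4164, 0.2771, 0.116]
orientation: [3.089, 0.244, -0.377]
force: [3.8, -3.7, 1.4]
opening: 0.0097
gripper_force: 25.0
```

Request:
arm_command(deltas=[[[0,0,0,0,0,0],[0,0,0,0,0,0],[0,0,0,0,0,0],[0.24,0.04,1,0,0,0],[0.48,0.08,2,0,0,0],[0.48,0.08,2,0,0,0],[0.48,0.08,2,0,0,0],[0.48,0.08,2,0,0,0],[0,0,0,0,0,0],[0,0,0,0,0,0]]], gripper=-0.1)

```text
t: 8.95
tool_pos: [0.4379, 0.2815, 0.2073]
orientation: [3.091, 0.245, -0.375]
force: [0.8, -0.9, -0.7]
opening: 0.0419
gripper_force: 0.0
```

Run:
```python
from g import *
im,m=snap('wrist','w2'); print(proj(m,dk([[-.21,.16,.061],[-.235,.16,.061],[-.185,.16,.061]])))
cv2.imwrite('pics/w2s.png',cv2.resize(im,(480,360)))
for a,b in [((.4433,-.2619),-135),((.4596,-.1192),-134.9)]:
  delta([*a,.12],np.radians(b),False)
```

```text
[[318.13643974 233.32263779]
 [318.10572037 272.95666219]
 [318.16798205 191.55136028]]
cm [  0.63 -54.3   -8.58] deg [ -16.45   -8.38 -143.14] |144.3|
cm [  0.63 -54.3   -8.58] deg [  6.46 -12.67  35.77] |38.5|
t 9.0 q [0.43 0.15 1.51 0.06 1.72 1.84] deck tcp [-221.2  160.1  131.1] world [0.437  0.2811 0.2058] op 0.0419
cm [  2.26 -40.03  -8.58] deg [ -16.44   -8.39 -143.04] |144.2|
cm [  2.26 -40.03  -8.58] deg [  6.47 -12.67  35.87] |38.6|
t 9.0 q [0.43 0.15 1.51 0.06 1.72 1.84] deck tcp [-221.2  160.1  131.1] world [0.437  0.2811 0.2058] op 0.0419
```

View pics/w2s.png

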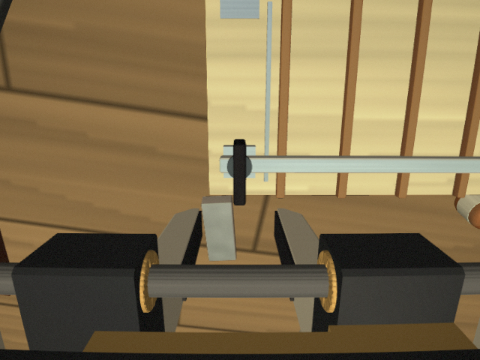

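Keeper is at 0 with the wing along the slope. Next I write an automatic box finder and go to the first box.

```bash
cat > boxes.py <<'E'
from g import *
import sys
def find(z=.030,f=None):
    im,m=snap('top',f or 'auto%d'%int(monitor.read_state()['t']*10))
    hsv=cv2.cvtColor(im,cv2.COLOR_BGR2HSV); k=((hsv[...,1]<55)&(hsv[...,2]>75)).astype(np.uint8)
    k=cv2.morphologyEx(k,cv2.MORPH_CLOSE,np.ones((3,3))); out=[]
    for c in cv2.findContours(k,cv2.RETR_EXTERNAL,cv2.CHAIN_APPROX_NONE)[0]:
        if len(c)<30: continue
        P=unproj(m,c[:,0].astype(float),z)[:,:2]*1000
        (cx,cy),(w,h),a=cv2.minAreaRect(P.astype(np.float32))
        if w<h: w,h=h,w; a+=90
        if 68<w<98 and 34<h<58: out.append((cx/1000,cy/1000,w,h,(a+90)%180-90))
    return out
if __name__=='__main__':
    for b in find(): print(np.round(b,4))
E
python3 - <<'E'
from boxes import *
B=find()
for b in B: print(np.round(b,4))
delta([.4433,-.2619,.15],np.radians(45),False)
E
```

```text
[ 0.4431 -0.2609 76.4966 46.1448 45.1773]
[ 0.4592 -0.1179 77.4846 43.8849 45.3949]
[ 0.5678 -0.2959 80.6872 48.0073 25.5161]
[ 0.6318 -0.1554 82.2248 45.0745 14.1193]
cm [  0.69 -54.27  -5.49] deg [  6.53 -12.74  35.77] |38.5|
cm [  0.69 -54.27  -5.49] deg [ -16.55   -8.48 -143.13] |144.3|
t 9.1 q [0.43 0.15 1.51 0.06 1.72 1.84] deck tcp [-221.6  159.9  130. ] world [0.4364 0.2808 0.2049] op 0.0417
```

Request:
arm_command(deltas=[[[0.03,-2.26,0,0.54,-1.06,2.98],[0.03,-2.26,0,0.54,-1.06,2.98],[0.03,-2.26,0,0.54,-1.06,2.98],[0.03,-2.26,0,0.54,-1.06,2.98],[0.03,-2.26,0,0.54,-1.06,2.98],[0.03,-2.26,0,0.54,-1.06,2.98],[0.03,-2.26,0,0.54,-1.06,2.98],[0.03,-2.26,0,0.54,-1.06,2.98],[0.03,-2.26,0,0.54,-1.06,2.98],[0.03,-2.26,0,0.54,-1.06,2.98],[0.03,-2.26,0,0.54,-1.06,2.98],[0.03,-2.26,0,0.54,-1.06,2.98]]], gripper=0.5)

```text
t: 10.05
tool_pos: [0.4393, 0.009, 0.2041]
orientation: [-2.9, -1.206, 0.001]
force: [0.3, 0.1, 0.2]
opening: 0.07
gripper_force: 0.0
```

Request:
arm_command(deltas=[[[0.03,-2.26,0,0,0,0],[0.03,-2.26,0,0,0,0],[0.03,-2.26,0,0,0,0],[0.03,-2.26,-0.6,0,0,0],[0.03,-2.26,-0.6,0,0,0],[0.03,-2.26,-0.6,0,0,0],[0.03,-2.26,-0.6,0,0,0],[0.03,-2.26,-0.6,0,0,0],[0.03,-2.26,-0.6,0,0,0],[0.03,-2.26,-0.6,0,0,0],[0.03,-2.26,-0.6,0,0,0],[0.03,-2.26,-0.6,0,0,0]]])

```text
t: 11.05
tool_pos: [0.443, -0.2617, 0.1496]
orientation: [-2.9, -1.201, 0.001]
force: [0.1, 0.5, -0.7]
opening: 0.0696
gripper_force: 0.0
```

Request:
arm_command(deltas=[[[0,0,0,0,0,0],[0,0,0,0,0,0],[0,0,0,0,0,0],[0,0,0,0,0,0]]])

```text
t: 11.38
tool_pos: [0.444, -0.2604, 0.1514]
orientation: [-2.902, -1.203, -0.001]
force: [-1.2, 0.1, 0.2]
opening: 0.0697
gripper_force: 0.0
```

Run:
```python
from boxes import *
delta([.4432,-.2615,.014],np.radians(45),False)
im,m=snap('wrist','w3'); print(proj(m,[[.4432,-.2615,.032]]+[[.4432+a*.7071*.04-b*.7071*.022,-.2615+a*.7071*.04+b*.7071*.022,.032] for a in(1,-1) for b in(1,-1)]).round())
cv2.imwrite('pics/w3s.png',cv2.resize(im,(480,360)))
```

```text
cm [ -0.08  -0.11 -13.74] deg [-0.04  0.   -0.02] |0.1|
cm [ -0.08  -0.11 -13.74] deg [-0.0000e+00 -7.0000e-02  1.7998e+02] |180.0|
t 11.4 q [-0.63 -0.06  1.81  0.    1.39  0.15] deck tcp [-284.2 -375.7   59.3] world [ 0.444  -0.2604  0.1514] op 0.0697
[[317. 232.]
 [285. 176.]
 [349. 176.]
 [287. 285.]
 [347. 285.]]
```

View pics/w3s.png

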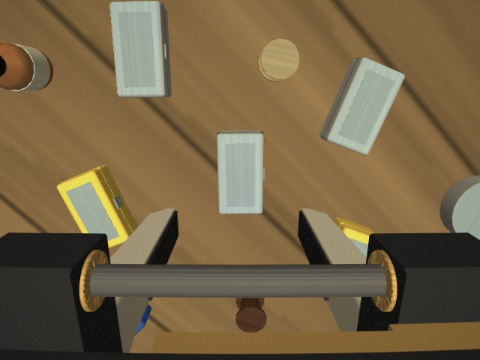

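Wrist view: the target box is at about (322,230) full scale, square between the fingers, within 3–4 px of the prediction. I'll descend and grip.

Request:
arm_command(deltas=[[[-0.01,-0.01,-1.8,0,0,0],[-0.01,-0.01,-1.8,0,0,0],[-0.01,-0.01,-1.8,0,0,0],[-0.01,-0.01,-1.8,0,0,0],[-0.01,-0.01,-1.8,0,0,0],[-0.01,-0.01,-1.8,0,0,0],[-0.01,-0.01,-1.8,0,0,0],[0,0,-0.7,0,0,0],[0,0,-0.4,0,0,0],[0,0,0,0,0,0],[0,0,0,0,0,0]]])

```text
t: 12.35
tool_pos: [0.4441, -0.2624, 0.0157]
orientation: [2.901, 1.202, 0.002]
force: [0.5, -0.7, -0.0]
opening: 0.0697
gripper_force: 0.0
```

Request:
arm_command(deltas=[[[0,0,0,0,0,0],[0,0,0,0,0,0],[0,0,0,0,0,0],[0,0,0,0,0,0],[0,0,0,0,0,0],[0,0,0,0,0,0]]], gripper=-1, squeeze=35)

```text
t: 12.85
tool_pos: [0.4438, -0.2625, 0.0151]
orientation: [2.902, 1.201, 0.001]
force: [0.7, -0.7, 3.1]
opening: 0.0434
gripper_force: 35.0
```

Request:
arm_command(deltas=[[[0,0,0.5,0,0,0],[0,0,2,0,0,0],[0,0,2,0,0,0],[0,0,2,0,0,0],[0,0,2,0,0,0],[0,0,2,0,0,0],[0,0,2,0,0,0],[0,0,2,0,0,0],[0,0,2,0,0,0],[0,0,0,0,0,0],[0,0,0,0,0,0],[0,0,0,0,0,0]]])

```text
t: 13.85
tool_pos: [0.4429, -0.2618, 0.1782]
orientation: [-2.902, -1.201, 0.001]
force: [0.7, 0.6, -1.8]
opening: 0.0435
gripper_force: 35.0
```

Run:
```python
from boxes import *
delta(dk([-.116,.09,.08]),0)
```

```text
cm [ 9.38 48.78 -4.73] deg [ -6.53  12.63 -35.72] |38.4|
cm [ 9.38 48.78 -4.73] deg [ 16.48   8.29 143.18] |144.4|
t 13.8 q [-0.63 -0.08  1.77  0.    1.45  0.15] deck tcp [-292.  -376.9   85. ] world [ 0.4429 -0.2618  0.1782] op 0.0435
```

Request:
arm_command(deltas=[[[0.39,2.03,0,-0.27,0.526,-1.488],[0.39,2.03,0,-0.27,0.526,-1.488],[0.39,2.03,0,-0.27,0.526,-1.488],[0.39,2.03,0,-0.27,0.526,-1.488],[0.39,2.03,0,-0.27,0.526,-1.488],[0.39,2.03,0,-0.27,0.526,-1.488],[0.39,2.03,0,-0.27,0.526,-1.488],[0.39,2.03,0,-0.27,0.526,-1.488],[0.39,2.03,0,-0.27,0.526,-1.488],[0.39,2.03,0,-0.27,0.526,-1.488],[0.39,2.03,0,-0.27,0.526,-1.488],[0.39,2.03,0,-0.27,0.526,-1.488]]])

```text
t: 14.85
tool_pos: [0.4891, -0.0174, 0.1774]
orientation: [3.039, 0.731, -0.198]
force: [1.2, -0.3, -1.2]
opening: 0.0437
gripper_force: 35.0
```

Request:
arm_command(deltas=[[[0.39,2.03,-0.3,-0.27,0.526,-1.488],[0.39,2.03,-0.3,-0.27,0.526,-1.488],[0.39,2.03,-0.3,-0.27,0.526,-1.488],[0.39,2.03,-0.3,-0.27,0.526,-1.488],[0.39,2.03,-0.3,-0.27,0.526,-1.488],[0.39,2.03,-0.3,-0.27,0.526,-1.488],[0.39,2.03,-0.3,-0.27,0.526,-1.488],[0.39,2.03,-0.3,-0.27,0.526,-1.488],[0.39,2.03,-0.3,-0.27,0.526,-1.488],[0.39,2.03,-0.3,-0.27,0.526,-1.488],[0.39,2.03,-0.3,-0.27,0.526,-1.488],[0.39,2.03,-0.3,-0.27,0.526,-1.488]]])

```text
t: 15.85
tool_pos: [0.5358, 0.2256, 0.1408]
orientation: [3.087, 0.243, -0.384]
force: [0.1, 0.4, -1.1]
opening: 0.0436
gripper_force: 35.0
```

Request:
arm_command(deltas=[[[0,0,0,0,0,0],[0,0,0,0,0,0],[0,0,0,0,0,0],[0,0,0,0,0,0]]])

```text
t: 16.18
tool_pos: [0.5366, 0.224, 0.143]
orientation: [3.088, 0.245, -0.379]
force: [-0.2, -0.0, -1.2]
opening: 0.0436
gripper_force: 35.0
```

Run:
```python
from boxes import *
delta(dk([-.116,.09,.016]),0)
im,m=snap('wrist','w4'); cv2.imwrite('pics/w4s.png',cv2.resize(im,(480,360)))
```

```text
cm [-1.52 -0.03 -7.42] deg [ 0.08 -0.01 -0.01] |0.1|
cm [-1.52 -0.03 -7.42] deg [ -42.95   -6.99 -174.65] |180.0|
t 16.2 q [0.29 0.37 1.37 0.03 1.65 1.7 ] deck tcp [-119.3   87.9   91.7] world [0.5366 0.224  0.143 ] op 0.0436
```

View pics/w4s.png

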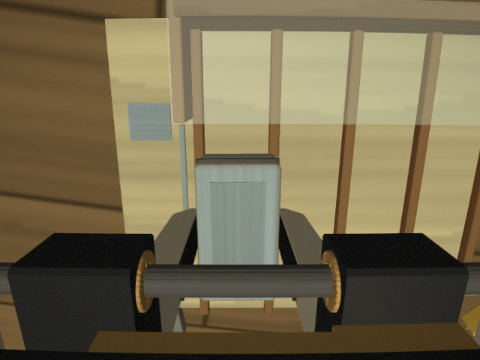

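Request:
arm_command(deltas=[[[-0.2,0,-1,0,0,0],[-0.2,0,-1,0,0,0],[-0.2,0,-1,0,0,0],[-0.2,0,-1,0,0,0],[-0.2,0,-1,0,0,0],[-0.2,0,-1,0,0,0],[-0.15,0,-0.7,0,0,0],[-0.1,0,-0.4,0,0,0],[-0.07,0,-0.3,0,0,0],[0,0,0,0,0,0],[0,0,0,0,0,0],[0,0,0,0,0,0]]])

```text
t: 17.23
tool_pos: [0.5225, 0.225, 0.0723]
orientation: [3.089, 0.246, -0.375]
force: [-5.7, -2.8, 15.6]
opening: 0.0438
gripper_force: 35.0
```

Run:
```python
from boxes import *
delta(dk([-.116,.09,.016]),0); print(monitor.read_state()['force'])
```

```text
cm [-0.11 -0.14 -0.35] deg [ 0.04  0.13 -0.03] |0.1|
cm [-0.11 -0.14 -0.35] deg [ 42.74   6.93 174.69] |180.0|
t 17.2 q [0.3  0.4  1.47 0.03 1.52 1.7 ] deck tcp [-115.6   91.2   19.7] world [0.5225 0.225  0.0723] op 0.0438
[-5.73813737 -2.76143416 15.55366618]
```

Request:
arm_command(deltas=[[[0,0,0,0,0,0],[0,0,0,0,0,0],[0,0,0,0,0,0],[0,0,0,0,0,0],[0.36,0.06,1.46,0,0,0],[0.36,0.06,1.46,0,0,0],[0.36,0.06,1.46,0,0,0],[0.36,0.06,1.46,0,0,0],[-1.44,-0.23,0.36,0,0,0],[-1.44,-0.23,0.36,0,0,0],[-1.44,-0.23,0.36,0,0,0],[-1.44,-0.23,0.36,0,0,0]]], gripper=0.4)

```text
t: 18.23
tool_pos: [0.478, 0.2181, 0.1423]
orientation: [3.089, 0.245, -0.378]
force: [0.8, 0.4, -0.2]
opening: 0.0654
gripper_force: 0.0
```

Request:
arm_command(deltas=[[[0,0,0,0,0,0],[0,0,0,0,0,0],[0,0,0,0,0,0],[0,0,0,0,0,0]]], gripper=-1)

```text
t: 18.57
tool_pos: [0.4792, 0.2182, 0.1422]
orientation: [3.089, 0.245, -0.377]
force: [-0.2, -0.6, 0.4]
opening: 0.0431
gripper_force: 0.0
```

Run:
```python
from boxes import *
delta(dk([-.178,.09,.016]),0)
im,m=snap('wrist','w5'); cv2.imwrite('pics/w5s.png',cv2.resize(im,(640,480)))
c=[[-.116+a,.09+b,z] for z in(0,.032) for a in(.04,-.04) for b in(.022,-.022)]
print(proj(m,dk(c)).round().tolist())
```

```text
cm [-1.72 -0.41 -5.84] deg [ 0.05  0.05 -0.01] |0.1|
cm [-1.72 -0.41 -5.84] deg [ 42.86   6.93 174.68] |180.0|
t 18.6 q [0.31 0.22 1.54 0.03 1.61 1.71] deck tcp [-175.    91.3   76.9] world [0.4792 0.2182 0.1422] op 0.0431
[[280.0, 77.0], [359.0, 77.0], [283.0, 217.0], [356.0, 217.0], [274.0, 69.0], [366.0, 69.0], [278.0, 231.0], [362.0, 231.0]]
```

View pics/w5s.png

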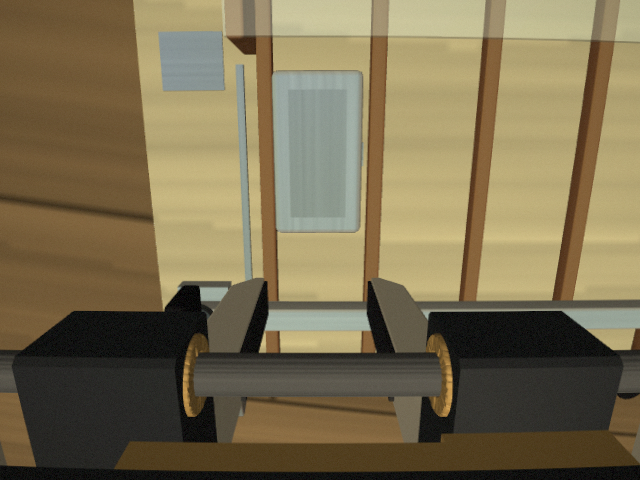

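Box is lying flat in lane 3 (273–362 × 70–233 px, matching the projection). Next I lower the closed fingers behind it and push.

Request:
arm_command(deltas=[[[-0.25,-0.06,-0.85,0,0,0],[-0.25,-0.06,-0.85,0,0,0],[-0.25,-0.06,-0.85,0,0,0],[-0.25,-0.06,-0.85,0,0,0],[-0.25,-0.06,-0.85,0,0,0],[-0.25,-0.06,-0.85,0,0,0],[-0.22,-0.05,-0.74,0,0,0],[0,0,0,0,0,0],[0,0,0,0,0,0]]])

```text
t: 19.37
tool_pos: [0.4609, 0.214, 0.0835]
orientation: [3.088, 0.245, -0.379]
force: [0.9, 0.3, -0.5]
opening: 0.0005
gripper_force: 0.0
```

Request:
arm_command(deltas=[[[0.862,0.138,-0.217,0,0,0],[0.862,0.138,-0.217,0,0,0],[0.862,0.138,-0.217,0,0,0],[0.862,0.138,-0.217,0,0,0],[0.862,0.138,-0.217,0,0,0],[0.862,0.138,-0.217,0,0,0],[0.862,0.138,-0.217,0,0,0],[0.862,0.138,-0.217,0,0,0],[0,0,0,0,0,0],[0,0,0,0,0,0]]])

```text
t: 20.2
tool_pos: [0.5311, 0.2251, 0.0663]
orientation: [3.089, 0.245, -0.378]
force: [-0.3, 0.1, -0.7]
opening: 0.0005
gripper_force: 0.0
```

Run:
```python
from boxes import *
delta(dk([-.088,.09,.016]),0); print(monitor.read_state()['force'])
```

```text
cm [ 1.72  0.28 -0.43] deg [ 0.05  0.04 -0.  ] |0.1|
cm [ 1.72  0.28 -0.43] deg [ -42.88   -6.93 -174.67] |180.0|
t 20.2 q [0.29 0.43 1.44 0.03 1.51 1.7 ] deck tcp [-105.9   90.    15.9] world [0.5311 0.2251 0.0663] op 0.0005
[-0.33319704  0.05709544 -0.69024759]
```

Request:
arm_command(deltas=[[[0.383,0.061,-0.097,0,0,0],[0.383,0.061,-0.097,0,0,0],[0.383,0.061,-0.097,0,0,0],[0.383,0.061,-0.097,0,0,0],[0,0,0,0,0,0],[0,0,0,0,0,0]]])

```text
t: 20.7
tool_pos: [0.5459, 0.2276, 0.0627]
orientation: [3.089, 0.245, -0.377]
force: [-0.3, 0.4, -0.1]
opening: 0.0004
gripper_force: 0.0
```

Request:
arm_command(deltas=[[[0.192,0.03,-0.048,0,0,0],[0.192,0.03,-0.048,0,0,0],[0,0,0,0,0,0],[0,0,0,0,0,0]]])

```text
t: 21.03
tool_pos: [0.5464, 0.2277, 0.0627]
orientation: [3.086, 0.246, -0.388]
force: [-15.4, -3.7, 14.1]
opening: 0.0007
gripper_force: 9.6
```

Run:
```python
from boxes import *
delta(dk([-.088,.09,.016]),0); print(monitor.read_state()['force'])
im,m=snap('wrist','w6')
c=[[-.04+a,.09+b,.036] for a in(.04,-.04) for b in(.022,-.022)]; print(proj(m,dk(c)).round().tolist())
```

```text
cm [ 0.18  0.02 -0.07] deg [ 0.14 -0.35 -0.06] |0.4|
cm [ 0.18  0.02 -0.07] deg [ 43.47   7.09 174.49] |180.0|
t 21.0 q [0.29 0.48 1.39 0.03 1.53 1.7 ] deck tcp [-89.9  90.1  16.2] world [0.5464 0.2277 0.0627] op 0.0007
[-15.44768856  -3.66464371  14.09661258]
[[252.0, 72.0], [385.0, 73.0], [261.0, 296.0], [376.0, 296.0]]
```

Request:
arm_command(deltas=[[[-0.8,-0.13,0.2,0,0,0],[-0.8,-0.13,0.2,0,0,0],[-0.8,-0.13,0.2,0,0,0],[0.48,0.08,1.94,0,0,0],[0.48,0.08,1.94,0,0,0],[0.48,0.08,1.94,0,0,0],[0.48,0.08,1.94,0,0,0],[0.48,0.08,1.94,0,0,0],[0,0,0,0,0,0],[0,0,0,0,0,0]]])

```text
t: 21.92
tool_pos: [0.5505, 0.2285, 0.1663]
orientation: [3.09, 0.246, -0.372]
force: [0.1, -0.2, -0.4]
opening: 0.0006
gripper_force: 0.0
```

Run:
```python
from boxes import *
for b in find(): print(np.round(b,4))
delta([.4592,-.1185,.15],np.radians(45.1),False)
```

```text
[ 0.4599 -0.1185 77.3404 42.405  45.6082]
[ 0.5678 -0.2959 80.6872 48.0073 25.5161]
[ 0.5967  0.2269 71.5245 51.7071 14.2945]
[ 0.6319 -0.1554 82.0305 45.0745 14.1193]
cm [ -9.02 -34.68  -1.47] deg [  6.48 -12.56  35.83] |38.5|
cm [ -9.02 -34.68  -1.47] deg [ -16.3    -8.42 -143.09] |144.3|
t 22.0 q [0.29 0.39 1.3  0.03 1.69 1.7 ] deck tcp [-111.6   90.2  115.9] world [0.5494 0.2283 0.1647] op 0.0007
```

Request:
arm_command(deltas=[[[-0.56,-2.17,0,0.405,-0.785,2.24],[-0.56,-2.17,0,0.405,-0.785,2.24],[-0.56,-2.17,0,0.405,-0.785,2.24],[-0.56,-2.17,0,0.405,-0.785,2.24],[-0.56,-2.17,0,0.405,-0.785,2.24],[-0.56,-2.17,0,0.405,-0.785,2.24],[-0.56,-2.17,0,0.405,-0.785,2.24],[-0.56,-2.17,0,0.405,-0.785,2.24],[-0.56,-2.17,0,0.405,-0.785,2.24],[-0.56,-2.17,0,0.405,-0.785,2.24],[-0.56,-2.17,0,0.405,-0.785,2.24],[-0.56,-2.17,0,0.405,-0.785,2.24]]])

```text
t: 22.97
tool_pos: [0.4806, -0.0328, 0.1629]
orientation: [2.98, 0.976, -0.1]
force: [-0.8, -0.0, -0.3]
opening: 0.0006
gripper_force: 0.0
```

Request:
arm_command(deltas=[[[-0.57,-2.17,-0.35,0.405,-0.785,2.24],[-0.57,-2.17,-0.35,0.405,-0.785,2.24],[-0.57,-2.17,-0.35,0.405,-0.785,2.24],[-0.57,-2.17,-0.35,0.405,-0.785,2.24],[0,0,0,0,0,0],[0,0,0,0,0,0],[0,0,0,0,0,0],[0,0,0,0,0,0]]], gripper=0.5)

```text
t: 23.63
tool_pos: [0.4594, -0.118, 0.1503]
orientation: [-2.901, -1.205, 0.002]
force: [-0.1, -0.2, -0.3]
opening: 0.0491
gripper_force: 0.0
```

Run:
```python
from boxes import *
for b in find(): print(np.round(b,4))
delta([.4595,-.1187,.015],np.radians(45.2),False)
```

```text
[ 0.2759  0.2795 95.8506 38.0995 13.1596]
[ 0.5677 -0.2959 80.8703 48.0073 25.5161]
[ 0.602   0.2445 87.6128 50.8341  7.4361]
cm [ -0.02  -0.07 -13.55] deg [ 0.01 -0.05  0.04] |0.1|
cm [ -0.02  -0.07 -13.55] deg [-8.0000e-02 -2.0000e-02 -1.7996e+02] |180.0|
t 23.7 q [-0.36 -0.17  1.91 -0.    1.4   0.42] deck tcp [-247.2 -237.6   67.6] world [ 0.4597 -0.118   0.1505] op 0.0532
```

Request:
arm_command(deltas=[[[0,0,0,0,0,0],[0,-0.07,-1.8,0,0,0],[0,0,-1.8,0,0,0],[0,0,-1.8,0,0,0],[0,0,-1.8,0,0,0],[0,0,-1.8,0,0,0],[0,0,-1.8,0,0,0],[0,0,-1.5,0,0,0],[0,0,-0.8,0,0,0],[0,0,-0.4,0,0,0],[0,0,0,0,0,0],[0,0,0,0,0,0]]])

```text
t: 24.68
tool_pos: [0.4601, -0.1196, 0.0165]
orientation: [2.9, 1.205, -0.0]
force: [-0.4, 0.2, -1.3]
opening: 0.0696
gripper_force: 0.0
```

Request:
arm_command(deltas=[[[0,0,0,0,0,0],[0,0,0,0,0,0],[0,0,0,0,0,0],[0,0,0,0,0,0],[0,0,0,0,0,0],[0,0,0,0,0,0]]], gripper=-1)

```text
t: 25.18
tool_pos: [0.4599, -0.1198, 0.0163]
orientation: [2.9, 1.205, 0.0]
force: [-1.2, 0.4, 3.4]
opening: 0.0438
gripper_force: 35.0
```

Request:
arm_command(deltas=[[[0,0,0.5,0,0,0],[0,0,2,0,0,0],[0,0,2,0,0,0],[0,0,2,0,0,0],[0,0,2,0,0,0],[0,0,2,0,0,0],[0,0,2,0,0,0],[0,0,2,0,0,0],[0,0,2,0,0,0],[0,0,0,0,0,0],[0,0,0,0,0,0],[0,0,0,0,0,0]]])

```text
t: 26.18
tool_pos: [0.4589, -0.1194, 0.1794]
orientation: [-2.901, -1.205, 0.003]
force: [0.3, 1.6, -2.6]
opening: 0.0438
gripper_force: 35.0
```

Run:
```python
from boxes import *
delta(dk([-.116,.03,.09]),0)
```

```text
cm [ 8.96 28.66 -3.89] deg [ -6.51  12.55 -35.84] |38.5|
cm [ 8.96 28.66 -3.89] deg [ 16.56   8.35 143.04] |144.2|
t 26.2 q [-0.36 -0.19  1.88 -0.    1.46  0.42] deck tcp [-255.1 -238.8   95.4] world [ 0.4589 -0.1194  0.1794] op 0.0438
```

Request:
arm_command(deltas=[[[0.64,2.05,0,-0.465,0.896,-2.56],[0.64,2.05,0,-0.465,0.896,-2.56],[0.64,2.05,0,-0.465,0.896,-2.56],[0.64,2.05,0,-0.465,0.896,-2.56],[0.64,2.05,0,-0.465,0.896,-2.56],[0.64,2.05,0,-0.465,0.896,-2.56],[0.64,2.05,0,-0.465,0.896,-2.56],[0.64,2.05,0,-0.465,0.896,-2.56],[0.64,2.05,0,-0.465,0.896,-2.56],[0.64,2.05,0,-0.465,0.896,-2.56],[0.64,2.05,-0.9,-0.465,0.896,-2.56],[0.64,2.05,-1,-0.465,0.896,-2.56]]])

```text
t: 27.18
tool_pos: [0.536, 0.1274, 0.16]
orientation: [3.082, 0.383, -0.329]
force: [0.8, -0.1, -1.8]
opening: 0.0436
gripper_force: 35.0
```

Request:
arm_command(deltas=[[[0.64,2.05,-1,-0.465,0.896,-2.56],[0.64,2.05,-1,-0.465,0.896,-2.56],[0,0,0,0,0,0],[0,0,0,0,0,0],[0,0,0,0,0,0],[0,0,0,0,0,0]]])

```text
t: 27.68
tool_pos: [0.5489, 0.1666, 0.1417]
orientation: [3.088, 0.245, -0.378]
force: [-0.1, 0.3, -1.1]
opening: 0.0436
gripper_force: 35.0
```

Run:
```python
from boxes import *
delta(dk([-.116,.03,.021]),0)
```

```text
cm [-1.69 -0.2  -6.81] deg [ 0.09  0.05 -0.03] |0.1|
cm [-1.69 -0.2  -6.81] deg [ 42.87   7.01 174.68] |180.0|
t 27.7 q [0.2  0.35 1.39 0.01 1.64 1.61] deck tcp [-116.    29.3   91.2] world [0.5489 0.1666 0.1417] op 0.0436
```

Request:
arm_command(deltas=[[[-0.25,-0.02,-1,0,0,0],[-0.25,-0.02,-1,0,0,0],[-0.25,-0.02,-1,0,0,0],[-0.25,-0.02,-1,0,0,0],[-0.25,-0.02,-1,0,0,0],[-0.2,-0.02,-0.9,0,0,0],[-0.14,-0.02,-0.5,0,0,0],[-0.1,0,-0.4,0,0,0],[0,0,0,0,0,0],[0,0,0,0,0,0],[0,0,0,0,0,0]]])

```text
t: 28.6
tool_pos: [0.5326, 0.1661, 0.074]
orientation: [3.088, 0.246, -0.376]
force: [0.4, -0.4, -1.6]
opening: 0.044
gripper_force: 35.0
```

Request:
arm_command(deltas=[[[0,0,0,0,0,0],[0,0,0,0,0,0],[0,0,0,0,0,0],[0,0,0,0,0,0],[0.36,0.06,1.46,0,0,0],[0.36,0.06,1.46,0,0,0],[0.36,0.06,1.46,0,0,0],[0.36,0.06,1.46,0,0,0],[-1.48,-0.24,0.37,0,0,0],[-1.48,-0.24,0.37,0,0,0],[-1.48,-0.24,0.37,0,0,0],[-1.48,-0.24,0.37,0,0,0]]], gripper=0.4)

```text
t: 29.6
tool_pos: [0.4869, 0.1587, 0.1473]
orientation: [3.088, 0.245, -0.377]
force: [-1.2, 0.4, -0.3]
opening: 0.0651
gripper_force: 0.0
```

Request:
arm_command(deltas=[[[0,0,0,0,0,0],[0,0,0,0,0,0],[0,0,0,0,0,0],[0,0,0,0,0,0]]], gripper=-1)

```text
t: 29.93
tool_pos: [0.4881, 0.1588, 0.1469]
orientation: [3.088, 0.245, -0.377]
force: [0.6, 0.3, 0.2]
opening: 0.043
gripper_force: 0.0
```

Run:
```python
from boxes import *
for b in find(): print(np.round(b,4), (inv([b[0],b[1],dk([-.116,.03,.036])[2]])*1000).round(1))
delta(dk([-.178,.03,.016]),0)
im,m=snap('wrist','w7')
hsv=cv2.cvtColor(im,cv2.COLOR_BGR2HSV); k=((hsv[...,1]<55)&(hsv[...,2]>75)).astype(np.uint8)[:300,200:450]
for c in cv2.findContours(k,cv2.RETR_EXTERNAL,cv2.CHAIN_APPROX_NONE)[0]:
    if cv2.contourArea(c)>3000: print(cv2.boundingRect(c), cv2.minAreaRect(c))
print(proj(m,dk([[-.116+a,.03+b,.036] for a in(.04,-.04) for b in(.022,-.022)])).round().tolist())
```

```text
[ 0.5682 -0.2957 79.6391 48.0073 25.5161] [-155.3 -430.2   26.2]
[ 0.6318 -0.1554 82.2248 45.0745 14.1193] [ -72.9 -301.7   46.7]
cm [-1.65 -0.39 -6.3 ] deg [ 0.08  0.05 -0.02] |0.1|
cm [-1.65 -0.39 -6.3 ] deg [ -42.87   -6.99 -174.68] |180.0|
t 30.0 q [0.21 0.19 1.57 0.01 1.62 1.62] deck tcp [-176.8   31.2   81.2] world [0.488  0.1588 0.1468] op 0.0389
(72, 66, 90, 160) ((116.5, 145.5), (159.0, 89.0), 90.0)
(0, 0, 48, 77) ((23.5, 38.0), (76.0, 47.0), 90.0)
[[274.0, 65.0], [366.0, 65.0], [278.0, 227.0], [362.0, 227.0]]
```

Request:
arm_command(deltas=[[[-0.24,-0.05,-0.9,0,0,0],[-0.24,-0.05,-0.9,0,0,0],[-0.24,-0.05,-0.9,0,0,0],[-0.24,-0.05,-0.9,0,0,0],[-0.24,-0.05,-0.9,0,0,0],[-0.24,-0.05,-0.9,0,0,0],[-0.24,-0.05,-0.9,0,0,0],[0,0,0,0,0,0],[0,0,0,0,0,0]]])

```text
t: 30.78
tool_pos: [0.47, 0.1551, 0.0834]
orientation: [3.088, 0.245, -0.38]
force: [0.4, 0.6, -0.3]
opening: 0.0003
gripper_force: 0.0
```

Request:
arm_command(deltas=[[[0.862,0.138,-0.217,0,0,0],[0.862,0.138,-0.217,0,0,0],[0.862,0.138,-0.217,0,0,0],[0.862,0.138,-0.217,0,0,0],[0.862,0.138,-0.217,0,0,0],[0.862,0.138,-0.217,0,0,0],[0.862,0.138,-0.217,0,0,0],[0.862,0.138,-0.217,0,0,0],[0.383,0.061,-0.097,0,0,0],[0.383,0.061,-0.097,0,0,0],[0,0,0,0,0,0],[0,0,0,0,0,0]]])

```text
t: 31.78
tool_pos: [0.5474, 0.1675, 0.0646]
orientation: [3.088, 0.245, -0.377]
force: [-0.1, -0.1, -0.1]
opening: 0.0009
gripper_force: 0.0
```

Request:
arm_command(deltas=[[[0.288,0.046,-0.072,0,0,0],[0.288,0.046,-0.072,0,0,0],[0.288,0.046,-0.072,0,0,0],[0,0,0,0,0,0],[0,0,0,0,0,0]]])

```text
t: 32.2
tool_pos: [0.5557, 0.1689, 0.0627]
orientation: [3.088, 0.246, -0.378]
force: [-3.6, -0.8, 2.9]
opening: 0.0007
gripper_force: 1.8
```

Run:
```python
from boxes import *
delta(dk([-.088,.03,.016]),0); print(monitor.read_state()['force'])
```

```text
cm [ 0.2  -0.03 -0.07] deg [ 0.08  0.02 -0.03] |0.1|
cm [ 0.2  -0.03 -0.07] deg [ 42.91   6.99 174.66] |180.0|
t 32.2 q [0.2  0.44 1.43 0.01 1.51 1.61] deck tcp [-90.   30.6  16.2] world [0.5557 0.1689 0.0627] op 0.0007
[-3.62956243 -0.77003644  2.89752891]
```

Request:
arm_command(deltas=[[[0.192,0.03,-0.048,0,0,0],[0,0,0,0,0,0],[0,0,0,0,0,0]]])

```text
t: 32.45
tool_pos: [0.5558, 0.169, 0.0627]
orientation: [3.087, 0.246, -0.385]
force: [-12.5, -2.0, 11.2]
opening: 0.0004
gripper_force: 7.5
```

Request:
arm_command(deltas=[[[-0.8,-0.13,0.2,0,0,0],[-0.8,-0.13,0.2,0,0,0],[-0.8,-0.13,0.2,0,0,0],[0.48,0.08,1.94,0,0,0],[0.48,0.08,1.94,0,0,0],[0.48,0.08,1.94,0,0,0],[0.48,0.08,1.94,0,0,0],[0.48,0.08,1.94,0,0,0],[0,0,0,0,0,0],[0,0,0,0,0,0]]])

```text
t: 33.28
tool_pos: [0.5588, 0.1695, 0.1665]
orientation: [3.089, 0.246, -0.372]
force: [0.2, -1.1, -0.5]
opening: 0.0006
gripper_force: 0.0
```

Run:
```python
from boxes import *
for b in find(): print(np.round(b,4))
delta([.5685,-.297,.15],np.radians(24.3),False)
```

```text
[ 0.5304 -0.3051 78.9467 47.8561 24.6624]
[  0.6077   0.1716  71.2121  50.7052 -23.7487]
[ 0.6318 -0.1554 82.2248 45.0745 14.1193]
cm [  1.07 -46.63  -1.49] deg [  4.09 -13.32  15.13] |20.6|
cm [  1.07 -46.63  -1.49] deg [ -19.24   -5.9  -163.67] |164.9|
t 33.3 q [0.2  0.36 1.34 0.01 1.68 1.61] deck tcp [-112.7   30.6  115.9] world [0.5578 0.1693 0.1649] op 0.0004
```

Flybox at the right has been knocked, to (0.531, -0.306). I'll retarget there.

Request:
arm_command(deltas=[[[-0.14,-2.38,0,0.2,-0.666,0.75],[-0.14,-2.38,0,0.2,-0.666,0.75],[-0.14,-2.38,0,0.2,-0.666,0.75],[-0.14,-2.38,0,0.2,-0.666,0.75],[-0.14,-2.38,0,0.2,-0.666,0.75],[-0.14,-2.38,0,0.2,-0.666,0.75],[-0.14,-2.38,0,0.2,-0.666,0.75],[-0.14,-2.38,0,0.2,-0.666,0.75],[-0.14,-2.38,0,0.2,-0.666,0.75],[-0.14,-2.38,0,0.2,-0.666,0.75],[-0.14,-2.38,0,0.2,-0.666,0.75],[-0.14,-2.38,0,0.2,-0.666,0.75]]], gripper=0.5)

```text
t: 34.33
tool_pos: [0.5395, -0.117, 0.1631]
orientation: [3.09, 0.495, -0.156]
force: [0.8, -0.6, 0.5]
opening: 0.0694
gripper_force: 0.0
```

Request:
arm_command(deltas=[[[-0.14,-2.38,-0.2,0.2,-0.666,0.75],[-0.14,-2.38,-0.2,0.2,-0.666,0.75],[-0.14,-2.38,-0.2,0.2,-0.666,0.75],[-0.14,-2.38,-0.2,0.2,-0.666,0.75],[-0.14,-2.38,-0.2,0.2,-0.666,0.75],[-0.14,-2.38,-0.2,0.2,-0.666,0.75],[-0.14,-2.38,-0.2,0.2,-0.666,0.75],[-0.14,-2.38,-0.2,0.2,-0.666,0.75],[0,0,0,0,0,0],[0,0,0,0,0,0],[0,0,0,0,0,0],[0,0,0,0,0,0]]])

```text
t: 35.33
tool_pos: [0.5297, -0.3054, 0.1483]
orientation: [3.072, 0.658, -0.003]
force: [-0.1, -0.6, 0.0]
opening: 0.0698
gripper_force: 0.0
```

Run:
```python
from boxes import *
for b in find(): print(np.round(b,4))
delta([.531,-.306,.015],np.radians(23.5),False)
im,m=snap('wrist','w8')
c,s=np.cos(np.radians(23.5)),np.sin(np.radians(23.5))
print(proj(m,[[.531+a*c-b*s,-.306+a*s+b*c,.032] for a in(.04,-.04) for b in(.022,-.022)]).round().tolist())
hsv=cv2.cvtColor(im,cv2.COLOR_BGR2HSV); k=((hsv[...,1]<55)&(hsv[...,2]>75)).astype(np.uint8)[:310]
for q in cv2.findContours(k,cv2.RETR_EXTERNAL,cv2.CHAIN_APPROX_NONE)[0]:
    if cv2.contourArea(q)>2000: print(cv2.boundingRect(q), cv2.minAreaRect(q))
```

```text
[ 0.2756  0.2799 95.8795 37.7016 12.3129]
[ 0.602   0.2445 87.6128 50.8341  7.4361]
[ 0.6118  0.1841 87.2118 49.9105  7.2847]
[ 0.632  -0.1552 81.3341 45.4393 14.9975]
cm [  0.11  -0.06 -13.37] deg [ 0.05 -0.07 -0.72] |0.7|
cm [  0.11  -0.06 -13.37] deg [1.2000e-01 8.0000e-02 1.7928e+02] |179.3|
t 35.4 q [-0.61  0.2   1.54 -0.    1.4   0.54] deck tcp [-208.1 -433.7   75.4] world [ 0.5299 -0.3054  0.1487] op 0.0697
[[287.0, 173.0], [352.0, 174.0], [288.0, 283.0], [348.0, 284.0]]
(503, 191, 105, 95) ((556.0000610351562, 235.49998474121094), (96.87362670898438, 99.70205688476562), 45.0)
(291, 171, 64, 112) ((323.0414123535156, 226.48870849609375), (112.07984161376953, 62.132347106933594), 88.80650329589844)
(132, 0, 83, 67) ((172.34957885742188, 30.75663185119629), (79.68975830078125, 66.9181137084961), 3.814074993133545)
```

Request:
arm_command(deltas=[[[0.1,-0.06,-1.8,0,0,-0.7],[0,0,-1.8,0,0,0],[0,0,-1.8,0,0,0],[0,0,-1.8,0,0,0],[0,0,-1.8,0,0,0],[0,0,-1.8,0,0,0],[0,0,-1.4,0,0,0],[0,0,-0.8,0,0,0],[0,0,-0.3,0,0,0],[0,0,0,0,0,0],[0,0,0,0,0,0]]])

```text
t: 36.35
tool_pos: [0.5315, -0.3075, 0.017]
orientation: [3.074, 0.638, -0.0]
force: [0.2, 0.4, 0.2]
opening: 0.0697
gripper_force: 0.0
```

Request:
arm_command(deltas=[[[0,0,0,0,0,0],[0,0,0,0,0,0],[0,0,0,0,0,0],[0,0,0,0,0,0],[0,0,0,0,0,0],[0,0,0,0,0,0]]], gripper=-1)

```text
t: 36.85
tool_pos: [0.5312, -0.3077, 0.0167]
orientation: [3.074, 0.638, -0.0]
force: [-0.8, -1.4, 2.7]
opening: 0.0433
gripper_force: 34.9
```

Request:
arm_command(deltas=[[[0,0,0.5,0,0,0],[0,0,2,0,0,0],[0,0,2,0,0,0],[0,0,2,0,0,0],[0,0,2,0,0,0],[0,0,2,0,0,0],[0,0,2,0,0,0],[0,0,2,0,0,0],[0,0,2,0,0,0],[0,0,0,0,0,0],[0,0,0,0,0,0],[0,0,0,0,0,0]]])

```text
t: 37.85
tool_pos: [0.5303, -0.3068, 0.1796]
orientation: [-3.076, -0.639, 0.004]
force: [-0.3, -0.2, -3.1]
opening: 0.0438
gripper_force: 34.9
```

Run:
```python
from boxes import *
delta(dk([-.116,-.03,.09]),0)
```

```text
cm [ 2.77 41.48 -3.9 ] deg [ -3.92  13.33 -14.31] |19.9|
cm [ 2.77 41.48 -3.9 ] deg [ 19.7    5.7  164.45] |165.7|
t 37.9 q [-0.61  0.19  1.5  -0.    1.46  0.55] deck tcp [-215.4 -435.2  105.4] world [ 0.5303 -0.3068  0.1796] op 0.0438
```

Request:
arm_command(deltas=[[[0.14,2.07,0,-0.196,0.666,-0.716],[0.14,2.07,0,-0.196,0.666,-0.716],[0.14,2.07,0,-0.196,0.666,-0.716],[0.14,2.07,0,-0.196,0.666,-0.716],[0.14,2.07,0,-0.196,0.666,-0.716],[0.14,2.07,0,-0.196,0.666,-0.716],[0.14,2.07,0,-0.196,0.666,-0.716],[0.14,2.07,0,-0.196,0.666,-0.716],[0.14,2.07,0,-0.196,0.666,-0.716],[0.14,2.07,0,-0.196,0.666,-0.716],[0.14,2.07,0,-0.196,0.666,-0.716],[0.14,2.07,0,-0.196,0.666,-0.716]]])

```text
t: 38.85
tool_pos: [0.5463, -0.0576, 0.1787]
orientation: [3.095, 0.403, -0.234]
force: [-0.2, 0.2, -1.7]
opening: 0.0432
gripper_force: 34.9
```

Request:
arm_command(deltas=[[[0.14,2.07,0,-0.196,0.666,-0.716],[0.14,2.07,0,-0.196,0.666,-0.716],[0.14,2.07,0,-0.196,0.666,-0.716],[0.14,2.07,0,-0.196,0.666,-0.716],[0.14,2.07,-0.9,-0.196,0.666,-0.716],[0.14,2.07,-1,-0.196,0.666,-0.716],[0.14,2.07,-1,-0.196,0.666,-0.716],[0.14,2.07,-1,-0.196,0.666,-0.716],[0,0,0,0,0,0],[0,0,0,0,0,0],[0,0,0,0,0,0],[0,0,0,0,0,0]]])

```text
t: 39.85
tool_pos: [0.5588, 0.1058, 0.1419]
orientation: [3.088, 0.244, -0.377]
force: [0.2, 0.3, -0.7]
opening: 0.0438
gripper_force: 34.9
```

Run:
```python
from boxes import *
delta(dk([-.116,-.03,.021]),0)
```

```text
cm [-1.72 -0.05 -6.83] deg [0.1  0.06 0.02] |0.1|
cm [-1.72 -0.05 -6.83] deg [ -42.84   -7.   -174.64] |180.0|
t 39.9 q [ 0.11  0.34  1.41 -0.01  1.64  1.52] deck tcp [-115.9  -32.2   91.4] world [0.5588 0.1058 0.1419] op 0.0438
```

Request:
arm_command(deltas=[[[-0.25,-0.01,-1,0,0,0],[-0.25,-0.01,-1,0,0,0],[-0.25,-0.01,-1,0,0,0],[-0.25,-0.01,-1,0,0,0],[-0.25,-0.01,-1,0,0,0],[-0.2,0,-0.9,0,0,0],[-0.14,0,-0.5,0,0,0],[-0.1,0,-0.4,0,0,0],[0,0,0,0,0,0],[0,0,0,0,0,0],[0,0,0,0,0,0]]])

```text
t: 40.77
tool_pos: [0.5423, 0.1063, 0.0743]
orientation: [3.088, 0.245, -0.376]
force: [0.5, 0.3, -2.3]
opening: 0.044
gripper_force: 35.0
```

Request:
arm_command(deltas=[[[0,0,0,0,0,0],[0,0,0,0,0,0],[0,0,0,0,0,0],[0,0,0,0,0,0],[0.36,0.06,1.46,0,0,0],[0.36,0.06,1.46,0,0,0],[0.36,0.06,1.46,0,0,0],[0.36,0.06,1.46,0,0,0],[-1.48,-0.24,0.37,0,0,0],[-1.48,-0.24,0.37,0,0,0],[-1.48,-0.24,0.37,0,0,0],[-1.48,-0.24,0.37,0,0,0]]], gripper=0.4)

```text
t: 41.77
tool_pos: [0.4966, 0.0989, 0.1476]
orientation: [3.088, 0.245, -0.376]
force: [-0.5, -0.1, -0.6]
opening: 0.065
gripper_force: 0.0
```

Request:
arm_command(deltas=[[[0,0,0,0,0,0],[0,0,0,0,0,0],[0,0,0,0,0,0],[0,0,0,0,0,0]]], gripper=-1)

```text
t: 42.1
tool_pos: [0.4977, 0.0991, 0.1472]
orientation: [3.088, 0.245, -0.376]
force: [0.5, -0.5, 0.0]
opening: 0.0434
gripper_force: 0.0
```

```bash
cat > lanechk.py <<'E'
from boxes import *
y=float(sys.argv[1])
delta(dk([-.178,y,.016]),0)
im,m=snap('wrist','wl%d'%int(y*1000))
hsv=cv2.cvtColor(im,cv2.COLOR_BGR2HSV); k=((hsv[...,1]<55)&(hsv[...,2]>75)).astype(np.uint8)[:300,200:450]
for c in cv2.findContours(k,cv2.RETR_EXTERNAL,cv2.CHAIN_APPROX_NONE)[0]:
    if cv2.contourArea(c)>3000: r=cv2.boundingRect(c); print(r[0]+200,r[1],r[0]+r[2]+200,r[1]+r[3], cv2.minAreaRect(c))
print(proj(m,dk([[-.116+a,y+b,.036] for a in(.04,-.04) for b in(.022,-.022)])).round().tolist())
E
python3 lanechk.py -.03
```

```text
cm [-1.68 -0.34 -6.34] deg [ 0.08  0.09 -0.01] |0.1|
cm [-1.68 -0.34 -6.34] deg [ -42.8    -6.99 -174.68] |180.0|
t 42.1 q [ 0.11  0.18  1.59 -0.01  1.62  1.52] deck tcp [-176.7  -29.3   81.7] world [0.4977 0.0991 0.1472] op 0.0434
272 66 362 226 ((116.92460632324219, 145.02386474609375), (159.05747985839844, 88.41409301757812), 89.13194274902344)
200 0 247 79 ((23.0, 39.0), (78.0, 46.0), 90.0)
[[273.0, 66.0], [365.0, 66.0], [277.0, 227.0], [360.0, 227.0]]
```

Request:
arm_command(deltas=[[[-0.24,-0.05,-0.9,0,0,0],[-0.24,-0.05,-0.9,0,0,0],[-0.24,-0.05,-0.9,0,0,0],[-0.24,-0.05,-0.9,0,0,0],[-0.24,-0.05,-0.9,0,0,0],[-0.24,-0.05,-0.9,0,0,0],[-0.24,-0.05,-0.9,0,0,0],[0,0,0,0,0,0],[0,0,0,0,0,0]]])

```text
t: 42.9
tool_pos: [0.4797, 0.0954, 0.0837]
orientation: [3.088, 0.245, -0.379]
force: [-0.0, 0.4, 0.2]
opening: 0.0006
gripper_force: 0.0
```

Request:
arm_command(deltas=[[[0.862,0.138,-0.217,0,0,0],[0.862,0.138,-0.217,0,0,0],[0.862,0.138,-0.217,0,0,0],[0.862,0.138,-0.217,0,0,0],[0.862,0.138,-0.217,0,0,0],[0.862,0.138,-0.217,0,0,0],[0.862,0.138,-0.217,0,0,0],[0.862,0.138,-0.217,0,0,0],[0.383,0.061,-0.097,0,0,0],[0.383,0.061,-0.097,0,0,0],[0,0,0,0,0,0],[0,0,0,0,0,0]]])

```text
t: 43.9
tool_pos: [0.5571, 0.1078, 0.0648]
orientation: [3.088, 0.245, -0.377]
force: [0.5, 0.6, 0.9]
opening: 0.0004
gripper_force: 0.0
```

Request:
arm_command(deltas=[[[0.288,0.046,-0.072,0,0,0],[0.288,0.046,-0.072,0,0,0],[0.288,0.046,-0.072,0,0,0],[0.1,0.02,-0.03,0,0,0],[0,0,0,0,0,0],[0,0,0,0,0,0]]])

```text
t: 44.4
tool_pos: [0.5653, 0.1091, 0.063]
orientation: [3.087, 0.245, -0.382]
force: [-7.8, -1.7, 7.5]
opening: 0.0004
gripper_force: 4.8
```

Run:
```python
from boxes import *
delta(dk([-.088,-.03,.016]),0); print(monitor.read_state()['force'])
```

```text
cm [ 0.19  0.03 -0.1 ] deg [ 0.12 -0.12 -0.01] |0.2|
cm [ 0.19  0.03 -0.1 ] deg [ -43.11   -7.04 -174.61] |180.0|
t 44.4 q [ 0.11  0.44  1.44 -0.01  1.51  1.53] deck tcp [-90.1 -30.   16.5] world [0.5653 0.1091 0.063 ] op 0.0004
[-7.76538886 -1.72695057  7.52747988]
```

Seated. Now the last box.

Request:
arm_command(deltas=[[[-0.8,-0.13,0.2,0,0,0],[-0.8,-0.13,0.2,0,0,0],[-0.8,-0.13,0.2,0,0,0],[0.48,0.08,1.94,0,0,0],[0.48,0.08,1.94,0,0,0],[0.48,0.08,1.94,0,0,0],[0.48,0.08,1.94,0,0,0],[0.48,0.08,1.94,0,0,0],[0,0,0,0,0,0],[0,0,0,0,0,0]]])

```text
t: 45.23
tool_pos: [0.5675, 0.1095, 0.1669]
orientation: [3.089, 0.245, -0.372]
force: [0.3, 0.0, -0.3]
opening: 0.0
gripper_force: 0.0
```

Run:
```python
from boxes import *
for b in find(): print(np.round(b,4))
delta([.6324,-.156,.15],np.radians(13.4),False)
```

```text
[ 0.6317 -0.1553 81.9683 45.3633 14.8125]
cm [  6.59 -26.54  -1.54] deg [  2.8  -13.61   4.31] |14.5|
cm [  6.59 -26.54  -1.54] deg [ -20.82   -4.29 -174.41] |175.7|
t 45.3 q [ 0.11  0.35  1.36 -0.01  1.68  1.52] deck tcp [-113.7  -29.9  116.2] world [0.5665 0.1094 0.1654] op 0.0007
```

Request:
arm_command(deltas=[[[0.55,-2.21,0,0.23,-1.13,0.36],[0.55,-2.21,0,0.23,-1.13,0.36],[0.55,-2.21,0,0.23,-1.13,0.36],[0.55,-2.21,0,0.23,-1.13,0.36],[0.55,-2.21,0,0.23,-1.13,0.36],[0.55,-2.21,0,0.23,-1.13,0.36],[0.55,-2.21,0,0.23,-1.13,0.36],[0.55,-2.21,-0.3,0.23,-1.13,0.36],[0.55,-2.21,-0.3,0.23,-1.13,0.36],[0.55,-2.21,-0.3,0.23,-1.13,0.36],[0.55,-2.21,-0.3,0.23,-1.13,0.36],[0.55,-2.21,-0.3,0.23,-1.13,0.36]]], gripper=0.5)

```text
t: 46.28
tool_pos: [0.6314, -0.1564, 0.1482]
orientation: [-3.12, -0.367, 0.005]
force: [0.0, 0.7, -0.4]
opening: 0.0692
gripper_force: 0.0
```

Request:
arm_command(deltas=[[[0,0,0,0,0,0],[0,0,0,0,0,0],[0,0,0,0,0,0],[0,0,0,0,0,0]]])

```text
t: 46.62
tool_pos: [0.6321, -0.1545, 0.1498]
orientation: [-3.12, -0.368, 0.004]
force: [0.2, 1.0, 0.0]
opening: 0.0699
gripper_force: 0.0
```

Run:
```python
from boxes import *
for b in find(): print(np.round(b,4))
X,Y0,A=.6324,-.156,13.4
delta([X,Y0,.015],np.radians(A),False)
im,m=snap('wrist','w9')
c,s=np.cos(np.radians(A)),np.sin(np.radians(A))
print(proj(m,[[X+a*c-b*s,Y0+a*s+b*c,.032] for a in(.04,-.04) for b in(.022,-.022)]).round().tolist())
hsv=cv2.cvtColor(im,cv2.COLOR_BGR2HSV); k=((hsv[...,1]<55)&(hsv[...,2]>75)).astype(np.uint8)[:310]
for q in cv2.findContours(k,cv2.RETR_EXTERNAL,cv2.CHAIN_APPROX_NONE)[0]:
    if cv2.contourArea(q)>2000: print(cv2.boundingRect(q), cv2.minAreaRect(q))
```

```text
[ 0.2757  0.2795 96.1213 37.8249 12.7932]
[ 0.602   0.2442 87.6128 51.4237  7.4361]
[ 0.6117  0.1843 87.6073 49.2942  6.7186]
[ 0.6211  0.1229 87.4119 48.4725  8.0825]
cm [  0.    -0.15 -13.52] deg [ 0.03 -0.12 -0.08] |0.1|
cm [  0.    -0.15 -13.52] deg [1.9000e-01 5.0000e-02 1.7992e+02] |179.9|
t 46.7 q [-0.32  0.31  1.41 -0.    1.42  1.02] deck tcp [ -87.2 -300.9  107.1] world [ 0.6324 -0.1545  0.1502] op 0.0697
[[287.0, 174.0], [352.0, 175.0], [289.0, 284.0], [349.0, 284.0]]
(290, 169, 64, 113) ((322.03179931640625, 225.1133575439453), (111.66870880126953, 62.26030731201172), 88.36341857910156)
```

Request:
arm_command(deltas=[[[0.1,-0.12,-1.8,0,0,0],[0,0,-1.8,0,0,0],[0,0,-1.8,0,0,0],[0,0,-1.8,0,0,0],[0,0,-1.8,0,0,0],[0,0,-1.8,0,0,0],[0,0,-1.5,0,0,0],[0,0,-0.8,0,0,0],[0,0,-0.3,0,0,0],[0,0,0,0,0,0],[0,0,0,0,0,0]]])

```text
t: 47.63
tool_pos: [0.6343, -0.157, 0.0175]
orientation: [3.119, 0.367, -0.001]
force: [0.3, 0.3, 0.5]
opening: 0.07
gripper_force: 0.0
```

Request:
arm_command(deltas=[[[0,0,0,0,0,0],[0,0,0,0,0,0],[0,0,0,0,0,0],[0,0,0,0,0,0],[0,0,0,0,0,0],[0,0,0,0,0,0]]], gripper=-1)

```text
t: 48.13
tool_pos: [0.6339, -0.1571, 0.0171]
orientation: [3.119, 0.367, -0.001]
force: [-1.1, -0.3, 2.6]
opening: 0.0441
gripper_force: 34.9
```

Request:
arm_command(deltas=[[[0,0,0.5,0,0,0],[0,0,2,0,0,0],[0,0,2,0,0,0],[0,0,2,0,0,0],[0,0,2,0,0,0],[0,0,2,0,0,0],[0,0,2,0,0,0],[0,0,2,0,0,0],[0,0,2,0,0,0],[0,0,0,0,0,0],[0,0,0,0,0,0],[0,0,0,0,0,0]]])

```text
t: 49.13
tool_pos: [0.6329, -0.1567, 0.18]
orientation: [-3.12, -0.367, 0.005]
force: [0.7, -0.0, -2.4]
opening: 0.044
gripper_force: 34.9
```

Run:
```python
from boxes import *
delta(dk([-.116,-.09,.09]),0)
```

```text
cm [-6.55 20.54 -3.94] deg [-2.72 13.54 -4.31] |14.5|
cm [-6.55 20.54 -3.94] deg [ 21.25   4.18 174.35] |175.7|
t 49.1 q [-0.32  0.29  1.37 -0.    1.48  1.02] deck tcp [ -94.2 -303.2  136. ] world [ 0.6329 -0.1567  0.18  ] op 0.0440
```

Request:
arm_command(deltas=[[[-0.65,2.05,0,-0.272,1.354,-0.431],[-0.65,2.05,0,-0.272,1.354,-0.431],[-0.65,2.05,0,-0.272,1.354,-0.431],[-0.65,2.05,0,-0.272,1.354,-0.431],[-0.65,2.05,0,-0.272,1.354,-0.431],[-0.65,2.05,0,-0.272,1.354,-0.431],[-0.65,2.05,-0.9,-0.272,1.354,-0.431],[-0.65,2.05,-1,-0.272,1.354,-0.431],[-0.65,2.05,-1,-0.272,1.354,-0.431],[-0.65,2.05,-1,-0.272,1.354,-0.431],[0,0,0,0,0,0],[0,0,0,0,0,0]]])

```text
t: 50.13
tool_pos: [0.5667, 0.049, 0.1395]
orientation: [3.088, 0.249, -0.384]
force: [-0.1, -1.5, -0.5]
opening: 0.0434
gripper_force: 34.9
```

Request:
arm_command(deltas=[[[0,0,0,0,0,0],[0,0,0,0,0,0],[0,0,0,0,0,0]]])

```text
t: 50.38
tool_pos: [0.569, 0.0471, 0.1429]
orientation: [3.089, 0.244, -0.375]
force: [-0.5, 0.0, -1.8]
opening: 0.0438
gripper_force: 34.9
```

Run:
```python
from boxes import *
delta(dk([-.116,-.09,.021]),0)
```

```text
cm [-1.8  -0.1  -6.93] deg [0.05 0.16 0.05] |0.2|
cm [-1.8  -0.1  -6.93] deg [ -42.69   -6.92 -174.66] |179.9|
t 50.4 q [ 0.02  0.34  1.4  -0.04  1.64  1.43] deck tcp [-115.3  -91.8   92.6] world [0.569  0.0471 0.1429] op 0.0438
```

Request:
arm_command(deltas=[[[-0.26,-0.02,-1,0,0,0],[-0.26,-0.02,-1,0,0,0],[-0.26,-0.02,-1,0,0,0],[-0.26,-0.01,-1,0,0,0],[-0.26,-0.01,-1,0,0,0],[-0.22,0,-0.9,0,0,0],[-0.14,0,-0.5,0,0,0],[-0.1,0,-0.45,0,0,0],[0,0,0,0,0,0],[0,0,0,0,0,0],[0,0,0,0,0,0]]])

```text
t: 51.3
tool_pos: [0.5513, 0.0473, 0.0742]
orientation: [3.089, 0.245, -0.375]
force: [0.3, 0.2, -1.6]
opening: 0.0434
gripper_force: 34.9
```

Request:
arm_command(deltas=[[[0,0,0,0,0,0],[0,0,0,0,0,0],[0,0,0,0,0,0],[0,0,0,0,0,0],[0.36,0.06,1.46,0,0,0],[0.36,0.06,1.46,0,0,0],[0.36,0.06,1.46,0,0,0],[0.36,0.06,1.46,0,0,0],[-1.48,-0.24,0.37,0,0,0],[-1.48,-0.24,0.37,0,0,0],[-1.48,-0.24,0.37,0,0,0],[-1.48,-0.24,0.37,0,0,0]]], gripper=0.4)

```text
t: 52.3
tool_pos: [0.5057, 0.04, 0.1475]
orientation: [3.089, 0.245, -0.376]
force: [0.3, -0.0, -1.0]
opening: 0.0648
gripper_force: 0.0
```

Request:
arm_command(deltas=[[[0,0,0,0,0,0],[0,0,0,0,0,0],[0,0,0,0,0,0],[0,0,0,0,0,0]]], gripper=-1)

```text
t: 52.63
tool_pos: [0.5068, 0.0401, 0.1471]
orientation: [3.089, 0.245, -0.376]
force: [0.5, 0.0, 0.2]
opening: 0.0427
gripper_force: 0.0
```

```bash
python3 lanechk.py -.09
```

```text
cm [-1.64 -0.37 -6.33] deg [ 0.04  0.11 -0.02] |0.1|
cm [-1.64 -0.37 -6.33] deg [ 42.77   6.93 174.71] |180.0|
t 52.6 q [ 0.01  0.18  1.59 -0.04  1.61  1.42] deck tcp [-177.   -88.9   81.5] world [0.5068 0.0401 0.1471] op 0.0427
272 66 362 226 ((116.9676513671875, 145.86412048339844), (159.19383239746094, 88.32319641113281), 89.13194274902344)
200 0 251 81 ((25.0, 40.0), (80.0, 50.0), 90.0)
[[274.0, 65.0], [366.0, 65.0], [278.0, 227.0], [361.0, 227.0]]
```

Request:
arm_command(deltas=[[[-0.24,-0.05,-0.9,0,0,0],[-0.24,-0.05,-0.9,0,0,0],[-0.24,-0.05,-0.9,0,0,0],[-0.24,-0.05,-0.9,0,0,0],[-0.24,-0.05,-0.9,0,0,0],[-0.24,-0.05,-0.9,0,0,0],[-0.24,-0.05,-0.9,0,0,0],[0,0,0,0,0,0],[0,0,0,0,0,0]]])

```text
t: 53.43
tool_pos: [0.4887, 0.0365, 0.0836]
orientation: [3.089, 0.245, -0.378]
force: [-0.2, 0.4, 0.4]
opening: 0.0006
gripper_force: 0.0
```

Request:
arm_command(deltas=[[[0.862,0.138,-0.217,0,0,0],[0.862,0.138,-0.217,0,0,0],[0.862,0.138,-0.217,0,0,0],[0.862,0.138,-0.217,0,0,0],[0.862,0.138,-0.217,0,0,0],[0.862,0.138,-0.217,0,0,0],[0.862,0.138,-0.217,0,0,0],[0.862,0.138,-0.217,0,0,0],[0.383,0.061,-0.097,0,0,0],[0.383,0.061,-0.097,0,0,0],[0,0,0,0,0,0],[0,0,0,0,0,0]]])

```text
t: 54.43
tool_pos: [0.5662, 0.0489, 0.0648]
orientation: [3.089, 0.245, -0.376]
force: [0.6, 0.4, 0.3]
opening: 0.0007
gripper_force: 0.0
```

Request:
arm_command(deltas=[[[0.288,0.046,-0.072,0,0,0],[0.288,0.046,-0.072,0,0,0],[0.288,0.046,-0.072,0,0,0],[0.1,0.02,-0.03,0,0,0],[0,0,0,0,0,0],[0,0,0,0,0,0]]])

```text
t: 54.93
tool_pos: [0.5746, 0.0502, 0.0628]
orientation: [3.088, 0.245, -0.381]
force: [-6.6, -1.6, 6.8]
opening: 0.0003
gripper_force: 4.1
```

Run:
```python
from boxes import *
delta(dk([-.088,-.09,.016]),0); print(monitor.read_state()['force'])
```

```text
cm [ 0.2  -0.01 -0.08] deg [ 0.07 -0.06 -0.02] |0.1|
cm [ 0.2  -0.01 -0.08] deg [ 43.04   6.97 174.64] |180.0|
t 54.9 q [ 0.02  0.44  1.44 -0.03  1.51  1.44] deck tcp [-90.1 -89.6  16.3] world [0.5746 0.0502 0.0628] op 0.0003
[-6.55883197 -1.64805687  6.81317179]
```

Request:
arm_command(deltas=[[[-0.8,-0.13,0.2,0,0,0],[-0.8,-0.13,0.2,0,0,0],[-0.8,-0.13,0.2,0,0,0],[0.48,0.08,1.94,0,0,0],[0.48,0.08,1.94,0,0,0],[0.48,0.08,1.94,0,0,0],[0.48,0.08,1.94,0,0,0],[0.48,0.08,1.94,0,0,0],[0.48,0.08,1.94,0,0,0],[0,0,0,0,0,0],[0,0,0,0,0,0]]])

```text
t: 55.85
tool_pos: [0.5813, 0.0513, 0.1863]
orientation: [3.089, 0.245, -0.371]
force: [-0.5, -0.8, 0.1]
opening: 0.0008
gripper_force: 0.0
```

Run:
```python
from boxes import *
delta(dk([-.208,.16,.13]),0)
```

```text
cm [-13.19  23.17   1.54] deg [ 0.04  0.28 -0.02] |0.3|
cm [-13.19  23.17   1.54] deg [ -42.51   -6.93 -174.77] |180.0|
t 55.9 q [ 0.02  0.35  1.32 -0.03  1.72  1.43] deck tcp [-113.4  -89.6  137.7] world [0.5813 0.0513 0.1863] op 0.0008
```

Request:
arm_command(deltas=[[[-1.1,1.93,0.13,0,0,0],[-1.1,1.93,0.13,0,0,0],[-1.1,1.93,0.13,0,0,0],[-1.1,1.93,0.13,0,0,0],[-1.1,1.93,0.13,0,0,0],[-1.1,1.93,0.13,0,0,0],[-1.1,1.93,0.13,0,0,0],[-1.1,1.93,0.13,0,0,0],[-1.1,1.93,0.13,0,0,0],[-1.1,1.93,0.13,0,0,0],[-1.1,1.93,0.13,0,0,0],[-1.1,1.93,0.13,0,0,0]]], gripper=-0.1)

```text
t: 56.85
tool_pos: [0.4467, 0.2832, 0.1988]
orientation: [3.088, 0.245, -0.38]
force: [0.5, -0.1, -0.6]
opening: 0.0417
gripper_force: 0.0
```

Request:
arm_command(deltas=[[[0,0,0,0,0,0],[0,0,0,0,0,0],[0,0,0,0,0,0],[0,0,0,0,0,0]]])

```text
t: 57.18
tool_pos: [0.4485, 0.2819, 0.1997]
orientation: [3.088, 0.244, -0.378]
force: [0.1, 0.3, 0.2]
opening: 0.0419
gripper_force: 0.0
```

Run:
```python
from boxes import *
for b in find(): print(np.round(b,4))
delta(dk([-.208,.16,.039]),0)
im,m=snap('wrist','w10'); cv2.imwrite('pics/w10s.png',im)
print(proj(m,dk([[-.21+a,.16,.061] for a in(0,.025,-.025)])).round())
```

```text
[ 0.602   0.2445 87.6128 50.8341  7.4361]
[ 0.6117  0.1841 87.4939 50.1037  7.2849]
[ 0.6211  0.1227 87.4119 49.0078  8.0825]
[6.30800e-01 6.26000e-02 8.69487e+01 4.79485e+01 8.99330e+00]
cm [-2.1  -0.24 -8.66] deg [0.08 0.06 0.05] |0.1|
cm [-2.1  -0.24 -8.66] deg [ -42.84   -6.96 -174.62] |179.9|
t 57.2 q [0.42 0.18 1.48 0.06 1.71 1.84] deck tcp [-208.5  159.   128.1] world [0.4487 0.2819 0.1999] op 0.0419
[[316. 255.]
 [316. 214.]
 [316. 294.]]
```

View pics/w10s.png

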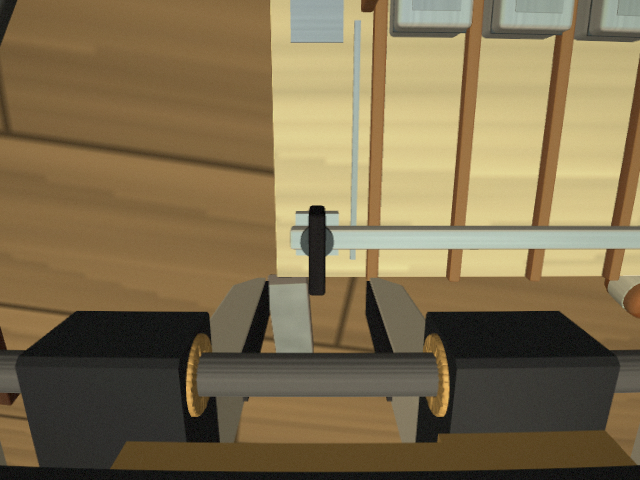

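The wing is along the slope at (317,250), about 3 mm downhill of the model, and the box tails are in line. Gripping.

Request:
arm_command(deltas=[[[-0.24,-0.02,-1.1,0,0,0],[-0.24,-0.02,-1.1,0,0,0],[-0.24,-0.02,-1.1,0,0,0],[-0.24,-0.02,-1.1,0,0,0],[-0.24,-0.02,-1.1,0,0,0],[-0.24,-0.02,-1.1,0,0,0],[-0.24,-0.02,-1.1,0,0,0],[-0.2,-0.02,-0.9,0,0,0],[0,0,0,0,0,0],[0,0,0,0,0,0]]])

```text
t: 58.12
tool_pos: [0.4292, 0.2811, 0.1139]
orientation: [3.088, 0.245, -0.378]
force: [0.7, -0.1, -0.4]
opening: 0.0414
gripper_force: 0.0
```

Request:
arm_command(deltas=[[[0,0,0,0,0,0],[0,0,0,0,0,0],[0,0,0,0,0,0],[0,0,0,0,0,0],[0,0,0,0,0,0],[0,0,0,0,0,0]]], gripper=-1, squeeze=45)

```text
t: 58.62
tool_pos: [0.4304, 0.2794, 0.1148]
orientation: [3.086, 0.244, -0.375]
force: [1.1, -8.7, 2.9]
opening: 0.0095
gripper_force: 45.0
```

Run:
```python
from boxes import *
delta(dk([-.088,.16,.039]),0); print(monitor.read_state()['force'])
```

```text
cm [11.23  1.85 -3.05] deg [ 0.25  0.16 -0.01] |0.3|
cm [11.23  1.85 -3.05] deg [ -42.69   -7.23 -174.66] |179.9|
t 58.6 q [0.43 0.2  1.62 0.06 1.55 1.84] deck tcp [-205.8  159.4   41.1] world [0.4304 0.2794 0.1148] op 0.0095
[ 1.05326561 -8.74511027  2.87609331]
```

Request:
arm_command(deltas=[[[0.86,-0.02,-0.217,0,0,0],[0.86,0.137,-0.217,0,0,0],[0.86,0.137,-0.217,0,0,0],[0.86,0.137,-0.217,0,0,0],[0.86,0.137,-0.217,0,0,0],[0.86,0.137,-0.217,0,0,0],[0.86,0.137,-0.217,0,0,0],[0.86,0.137,-0.217,0,0,0],[0.86,0.137,-0.217,0,0,0],[0.86,0.137,-0.217,0,0,0],[0.86,0.137,-0.217,0,0,0],[0.86,0.137,-0.217,0,0,0]]])

```text
t: 59.62
tool_pos: [0.5343, 0.2958, 0.0886]
orientation: [3.089, 0.245, -0.375]
force: [0.3, -5.5, 6.9]
opening: 0.0097
gripper_force: 45.0
```

Request:
arm_command(deltas=[[[0.3,0.05,-0.075,0,0,0],[0.3,0.05,-0.075,0,0,0],[0.3,0.05,-0.075,0,0,0],[0,0,0,0,0,0],[0,0,0,0,0,0],[0,0,0,0,0,0]]])

```text
t: 60.12
tool_pos: [0.5436, 0.2973, 0.0863]
orientation: [3.089, 0.244, -0.372]
force: [4.6, -4.4, 3.0]
opening: 0.0096
gripper_force: 45.0
```

Run:
```python
from boxes import *
delta(dk([-.088,.16,.039]),0); print(monitor.read_state()['force'])
```

```text
cm [-0.1   0.06 -0.2 ] deg [0.06 0.24 0.02] |0.2|
cm [-0.1   0.06 -0.2 ] deg [ -42.57   -6.94 -174.72] |180.0|
t 60.1 q [0.39 0.51 1.3  0.05 1.57 1.79] deck tcp [-87.7 159.3  41.1] world [0.5436 0.2973 0.0863] op 0.0096
[ 4.59380103 -4.38894441  2.95164856]
```

Request:
arm_command(deltas=[[[0.192,0.03,-0.048,0,0,0],[0.192,0.03,-0.048,0,0,0],[0,0,0,0,0,0],[0,0,0,0,0,0]]])

```text
t: 60.45
tool_pos: [0.5449, 0.2975, 0.0859]
orientation: [3.087, 0.245, -0.381]
force: [-8.3, -8.0, 12.4]
opening: 0.0095
gripper_force: 45.0
```

Request:
arm_command(deltas=[[[0.192,0.03,-0.048,0,0,0],[0.192,0.03,-0.048,0,0,0],[0,0,0,0,0,0],[0,0,0,0,0,0]]])

```text
t: 60.78
tool_pos: [0.5454, 0.2976, 0.0856]
orientation: [3.084, 0.246, -0.392]
force: [-23.2, -11.4, 24.7]
opening: 0.0097
gripper_force: 45.0
```

Run:
```python
from boxes import *
delta(dk([-.088,.16,.039]),0)
im,m=snap('top','t5'); k=(cv2.cvtColor(im,cv2.COLOR_BGR2HSV)); 
cv2.imwrite('pics/t5c.png',cv2.resize(im[172:304,135:285],None,fx=4.5,fy=4.5,interpolation=cv2.INTER_CUBIC))
print((proj(m,dk([[-.083,-.1,.025],[-.083,0,.025],[-.083,.1,.025],[-.097,0,.025]]))-[135,172])*4.5)
```

```text
cm [-0.27  0.03 -0.12] deg [ 0.25 -0.5  -0.07] |0.6|
cm [-0.27  0.03 -0.12] deg [ 43.69   7.27 174.44] |180.0|
t 60.8 q [0.38 0.53 1.28 0.05 1.59 1.79] deck tcp [-85.7 159.3  40.8] world [0.5454 0.2976 0.0856] op 0.0097
[[553.66452969 200.42842437]
 [370.79030734 226.1645243 ]
 [187.40584352 252.01841131]
 [372.63780815 249.16028058]]
```

View pics/t5c.png

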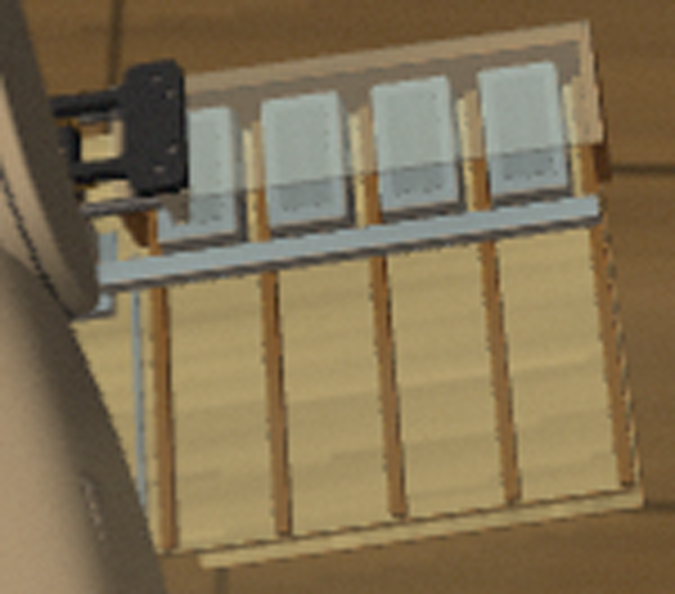

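Keeper bar is home just behind the four aligned tails (bar's lower edge at v≈225 mid-width, as predicted). I'll relieve the push slightly and turn the catch.

Request:
arm_command(deltas=[[[-0.29,-0.05,0.07,0,0,0],[0,-0.1,0,0,0,0],[0,0,0,0,0,0]]])

```text
t: 61.08
tool_pos: [0.545, 0.2975, 0.0859]
orientation: [3.088, 0.246, -0.383]
force: [-11.2, -5.0, 14.2]
opening: 0.0096
gripper_force: 45.0
```

Request:
arm_command(deltas=[[[0,0,0,1.6,0.255,6.5],[0,0,0,1.6,0.255,6.5],[0,0,0,1.6,0.255,6.5],[0,0,0,1.6,0.255,6.5],[0,0,0,1.6,0.255,6.5],[0,0,0,1.6,0.255,6.5],[0,0,0,1.6,0.255,6.5],[0,0,0,1.6,0.255,6.5],[0,0,0,1.6,0.255,6.5],[0,0,0,1.6,0.255,6.5],[0,0,0,1.6,0.255,6.5],[0,0,0,1.6,0.255,6.5]]])

```text
t: 62.08
tool_pos: [0.5415, 0.3007, 0.0865]
orientation: [-2.104, -2.102, 0.301]
force: [-26.9, 6.5, 22.6]
opening: 0.0095
gripper_force: 45.1
```

Request:
arm_command(deltas=[[[0,0,0,0,0,0],[0,0,0,0,0,0],[0,0,0,0,0,0],[0,0,0,0,0,0]]])

```text
t: 62.42
tool_pos: [0.5415, 0.3007, 0.0865]
orientation: [-2.11, -2.096, 0.301]
force: [-25.7, 6.5, 23.0]
opening: 0.0095
gripper_force: 45.1
```

Run:
```python
from boxes import *
delta(dk([-.086,.16,.041]),1.4); s=monitor.read_state();print(s['force'],s['wrist_torque'])
```

```text
cm [ 0.36 -0.24 -0.07] deg [-0.33 -0.55 -0.3 ] |0.7|
cm [ 0.36 -0.24 -0.07] deg [ 43.67   6.45 174.1 ] |179.6|
t 62.4 q [0.39 0.52 1.29 0.06 1.58 0.39] deck tcp [-89.2 162.9  41. ] world [0.5415 0.3007 0.0865] op 0.0095
[-25.67041903   6.50705671  23.0308647 ] [ 0.80992516  5.33075528 -0.61603344]
```

Request:
arm_command(deltas=[[[-0.2,0,0.05,0,0,0],[0,0,0,0,0,0]]])

```text
t: 62.58
tool_pos: [0.5413, 0.3006, 0.0867]
orientation: [-2.113, -2.098, 0.297]
force: [-16.9, 7.1, 16.6]
opening: 0.0096
gripper_force: 45.0
```

Request:
arm_command(deltas=[[[0,0,0,0,0,0],[0,0,0,0,0,0],[0,0,0,0,0,0],[0,0,0,0,0,0],[0.24,0.04,0.97,0,0,0],[0.48,0.08,1.94,0,0,0],[0.48,0.08,1.94,0,0,0],[0.48,0.08,1.94,0,0,0],[0.48,0.08,1.94,0,0,0],[0.48,0.08,1.94,0,0,0],[0,0,0,0,0,0],[0,0,0,0,0,0]]], gripper=-0.1)

```text
t: 63.58
tool_pos: [0.5725, 0.3019, 0.194]
orientation: [-2.122, -2.101, 0.289]
force: [0.3, 0.2, 0.0]
opening: 0.042
gripper_force: 0.0
```

Run:
```python
from boxes import *
s=monitor.read_state();print(s['t'],s['force'],s['opening'])
for b in find(): print(np.round(b,4))
im,m=snap('wrist','w11')
print(proj(m,dk([[-.09,.16,.061]]+[[-.09+a*np.cos(1.4),.16+a*np.sin(1.4),.061] for a in(.025,-.025)])).round().tolist(), proj(m,dk([[-.083,.1,.025]])))
cv2.imwrite('pics/w11s.png',im)
```

```text
63.5833 [0.27377635 0.1649304  0.0405154 ] 0.04197861282737255
[[310.0, 242.0], [310.0, 203.0], [310.0, 278.0]] [[332.99833769 301.82739081]]
```

View pics/w11s.png

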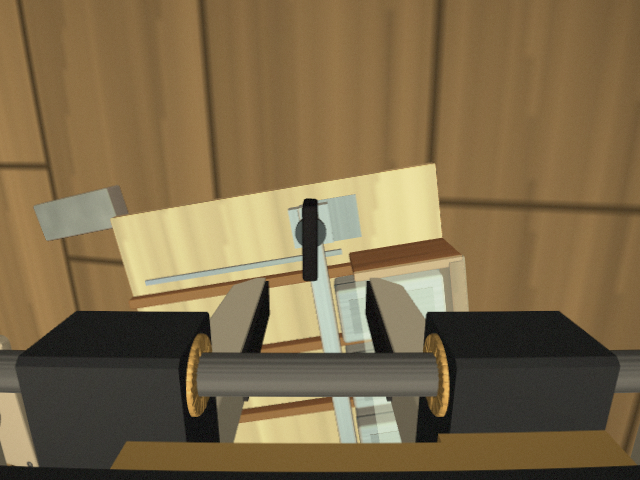

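The wing is at (310,199)–(310,280), which matches the predicted locked pose with the keeper home, and the gripper is clear. Handing in.

```bash
python3 -c "
from plant import ticket
print(ticket.close_job())"
```

```text
the job is handed in; nothing more can be done
None
```

All four fly boxes are seated against the back stop in their own lanes with the keeper home and the catch locked; the job was handed in at about 64 s, and the hand-in gave no verdict.

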